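# Load the luthier's warming hood

## Task

First lift the copper glue pot by its handle off the warming hood and stand it upright, wholly on the round cork mat. Then slide every spruce block that is on the bench lengthwise into the hood, one block to a lane, until it is fully home against the stop hidden inside that lane; only after that switch the warmer on by pressing the far end of the black rocker right down. Blocks may get knocked out of place meanwhile, so check that all are still home before you finish, and leave the rib, awl, end button and wax tin where they lie.

Things in the scene. Friction and masses are not known exactly. Their poses are not given: they have to be found in the camera images.
- hood: Warming hood, fixed: low aluminium box 120 (x) x 360 (y) mm; roof top at z 54 mm, a dark plate on it to z 58 mm. Origin: centre of its underside, on the bench; x points into the lanes, away from the robot. Four lanes along x, centred at its y = +127.5, +42.5, -42.5, -127.5 mm, each 42 mm wide and 42 mm high under the roof, floored by the bench, open at the front only.
- mouths (a point): Middle of the hood's front face at bench level (hood x = -60 mm, y = 0), where the lanes' mouths lie. Beside each mouth the lane walls end in upright round posts of radius 10 mm that stand out to hood x = -70 mm as a lead-in.
- switch_box (a point): Centre of the top, 44 mm high, of the grey switch box (100 x 50 mm) on the hood's left side, at hood y = +205 mm.
- stop1: Steel stop across the leftmost lane (hood y = +127.5 mm), fixed, hidden under the roof. Origin: middle of its front face at bench level; axes as the hood's. Its depth behind the hood's front face differs from lane to lane and from start to start (55 to 95 mm). A block that is home touches this face.
- stop2: Same, in the lane at hood y = +42.5 mm.
- stop3: Same, in the lane at hood y = -42.5 mm.
- stop4: Same, in the rightmost lane, at hood y = -127.5 mm.
- rocker (a joint): Black rocker switch on the switch box: 0 = off (far end up), 0.30 rad = on (far end fully down). It stays where it is left; about 2.5 N on its far end moves it. It is 66 mm long along the hood's x, 28 mm wide, and pivots about its middle.
- rocker_far (a point): Point on the top of the rocker's far end (away from the robot), where to press; 66 mm above the bench when off, about 7 mm lower when on.
- pot: Lidded copper glue pot, 84 mm diameter (lid 88 mm), 76 mm high to the lid, 0.45 kg, standing on the hood's roof plate. Origin: centre of its underside, z up. Over it a rigid arched handle stands up along the pot's y axis.
- pot_handle (a point): Centre of the pot's wooden handle bar, 118 mm above the pot's underside. The bar is 12 mm wide (along pot x), 86 mm long (along pot y), 14 mm high; 35 mm of free space between bar and lid.
- mat: Round cork mat, 150 mm diameter, 5 mm thick, fixed on the bench. Origin: centre of its underside.
- block1: Spruce block 140 (x) x 32 (y) x 30 (z) mm, about 80 g, pale wood with darkened ends, lying on the bench; the same end for end. Origin: centre of its underside; x along its length. May be absent (three or four blocks are present).
- block2: Spruce block 140 (x) x 32 (y) x 30 (z) mm, about 80 g, pale wood with darkened ends, lying on the bench; the same end for end. Origin: centre of its underside; x along its length. May be absent (three or four blocks are present).
- block3: Spruce block 140 (x) x 32 (y) x 30 (z) mm, about 80 g, pale wood with darkened ends, lying on the bench; the same end for end. Origin: centre of its underside; x along its length. May be absent (three or four blocks are present).
- block4: Spruce block 140 (x) x 32 (y) x 30 (z) mm, about 80 g, pale wood with darkened ends, lying on the bench; the same end for end. Origin: centre of its underside; x along its length. May be absent (three or four blocks are present).
- rib: Bystander: curved maple rib about 130 mm long standing on edge 32 mm high, on the left. Origin: middle of its underside.
- awl: Bystander: boxwood-handled awl 145 mm long lying beyond the blocks. Origin: where handle meets blade.
- button: Bystander: black ebony end button, 34 mm across, 32 mm high. Origin: centre of its underside.
- tin: Bystander: brass wax tin, 68 mm diameter, 28 mm high. Origin: centre of its underside.

How it is judged (in metres and radians):
On the way, in this order (a step that is already met when the one before it is completed fails the run):
1. the glue pot stands upright on the cork mat, released (horizontal distance between pot and mat below 0.033 m and angle between pot's own z axis and vertical below 0.1 rad and height (world z) of pot below 0.009 m and contact force between the fingers and pot below 0.3 N and linear speed of pot below 0.02 m/s), for 0.3 s.
2. every block present is home against the stop of a lane (((x of block1 in the frame of stop1 between -0.0745 and -0.06 m and y of block1 in the frame of stop1 between -0.012 and 0.012 m and height (world z) of block1 below 0.008 m and linear speed of block1 below 0.02 m/s) or (x of block1 in the frame of stop2 between -0.0745 and -0.06 m and y of block1 in the frame of stop2 between -0.012 and 0.012 m and height (world z) of block1 below 0.008 m and linear speed of block1 below 0.02 m/s) or (x of block1 in the frame of stop3 between -0.0745 and -0.06 m and y of block1 in the frame of stop3 between -0.012 and 0.012 m and height (world z) of block1 below 0.008 m and linear speed of block1 below 0.02 m/s) or (x of block1 in the frame of stop4 between -0.0745 and -0.06 m and y of block1 in the frame of stop4 between -0.012 and 0.012 m and height (world z) of block1 below 0.008 m and linear speed of block1 below 0.02 m/s)) and ((x of block2 in the frame of stop1 between -0.0745 and -0.06 m and y of block2 in the frame of stop1 between -0.012 and 0.012 m and height (world z) of block2 below 0.008 m and linear speed of block2 below 0.02 m/s) or (x of block2 in the frame of stop2 between -0.0745 and -0.06 m and y of block2 in the frame of stop2 between -0.012 and 0.012 m and height (world z) of block2 below 0.008 m and linear speed of block2 below 0.02 m/s) or (x of block2 in the frame of stop3 between -0.0745 and -0.06 m and y of block2 in the frame of stop3 between -0.012 and 0.012 m and height (world z) of block2 below 0.008 m and linear speed of block2 below 0.02 m/s) or (x of block2 in the frame of stop4 between -0.0745 and -0.06 m and y of block2 in the frame of stop4 between -0.012 and 0.012 m and height (world z) of block2 below 0.008 m and linear speed of block2 below 0.02 m/s)) and ((x of block3 in the frame of stop1 between -0.0745 and -0.06 m and y of block3 in the frame of stop1 between -0.012 and 0.012 m and height (world z) of block3 below 0.008 m and linear speed of block3 below 0.02 m/s) or (x of block3 in the frame of stop2 between -0.0745 and -0.06 m and y of block3 in the frame of stop2 between -0.012 and 0.012 m and height (world z) of block3 below 0.008 m and linear speed of block3 below 0.02 m/s) or (x of block3 in the frame of stop3 between -0.0745 and -0.06 m and y of block3 in the frame of stop3 between -0.012 and 0.012 m and height (world z) of block3 below 0.008 m and linear speed of block3 below 0.02 m/s) or (x of block3 in the frame of stop4 between -0.0745 and -0.06 m and y of block3 in the frame of stop4 between -0.012 and 0.012 m and height (world z) of block3 below 0.008 m and linear speed of block3 below 0.02 m/s)) and ((x of block4 in the frame of stop1 between -0.0745 and -0.06 m and y of block4 in the frame of stop1 between -0.012 and 0.012 m and height (world z) of block4 below 0.008 m and linear speed of block4 below 0.02 m/s) or (x of block4 in the frame of stop2 between -0.0745 and -0.06 m and y of block4 in the frame of stop2 between -0.012 and 0.012 m and height (world z) of block4 below 0.008 m and linear speed of block4 below 0.02 m/s) or (x of block4 in the frame of stop3 between -0.0745 and -0.06 m and y of block4 in the frame of stop3 between -0.012 and 0.012 m and height (world z) of block4 below 0.008 m and linear speed of block4 below 0.02 m/s) or (x of block4 in the frame of stop4 between -0.0745 and -0.06 m and y of block4 in the frame of stop4 between -0.012 and 0.012 m and height (world z) of block4 below 0.008 m and linear speed of block4 below 0.02 m/s))), for 0.2 s.
3. the rocker is pressed on (value of joint rocker above 0.24 rad), for 0.2 s.
At the end, for the whole second after the job is handed in: The pot stands upright wholly on the mat (centre within 33 mm of the mat's centre), released and still; every block present lies in a lane within 4.5 mm of its stop, at rest; the rocker is on (over 0.24 of 0.30 rad) (all of step 1 and all of step 2 and value of joint rocker above 0.24 rad); the robot touches nothing.
It fails at once if the glue pot is tipped over (angle between pot's own z axis and vertical above 0.6 rad).
It fails at once if a bystander (rib, awl, end button, wax tin) is shifted by more than 40 mm (distance of any of rib, awl, button, tin from where it was at the start of the episode above 0.04 m).
Of block1, block2, block3, block4 only 3 to 4 are there at a start; the rules pass over those that are not, and their reading is None.
At some moment in a run one of block1, block2, block3, block4 may be knocked a few centimetres aside while the robot is not near it.
It also fails if it takes over 208 s, if anything falls off the work surface, if the arm or the gripper's body presses on something with over 40 N, if the wrist force passes 120 N, or if a joint passes its speed limit or range.

## Robot

A 6-joint arm with a two-finger parallel gripper is mounted at the origin on the work surface. World frame = base frame: x ahead of the robot, y to its left, z up, the work surface at z = 0. Lengths are in m, angles in degrees, forces in N, time in s.
With the tool pointing down it reaches from about 0.4 to 0.825 m from the base axis. Payload 7 kg.
Tool frame: the origin (TCP) lies on the front face of the gripper's body, between the roots of the fingers; the fingertips stand 66 mm ahead of it and the grasp point (between the pads) lies 47 mm ahead of it (nose_length is the distance from the TCP to the fingertips, in m); y points along the fingers, z is the direction in which the jaws open and shut, and the axes are right-handed (so a half turn about y gives the same grasp; the last joint's range is limited). The gripper opens to 88 mm and grips with 3 to 60 N. Pads are 19 mm wide; open, the fingers measure 130 mm over their backs; the gripper's body (78 mm by 193 mm) begins 47 mm behind the grasp point.
Start: joints at [-51.102, 20.546, 0.682, 0, -70.136, -16.507], TCP at [0.257, -0.624, 0.292] pointing down, gripper open.
Joint ranges: [-176.03, 176.03], [-82.01, 121.73], [-58.28, 71.71], [-173.87, 95.51], [-174.79, -0.11], [-173.66, 173.66]. Speed limits (degrees/s): [136.94, 136.94, 172.46, 180, 180, 180].

## Interface

Orientations are given as [roll, pitch, yaw] about the fixed x, y, z axes, in that order (R = Rz(yaw) Ry(pitch) Rx(roll)).
In Python, from plant import get_state, capture, close_job, nose_length gives the robot as it stands.
- The arm moves only by the tool apply_moves, never from a script. Its argument "rows" is a list of rows, each a list of 2 entries, a list of its own where there are three numbers: the shift along the tool's x, y, z in m, then the turn about the tool's y in degrees. In form: [[[tx, ty, tz], yaw], ...]. A call has 1 to 20 rows; each row is the pose to reach, as a shift and turn from the pose commanded when the call began, along the tool's axes at that moment; what a row does not reach only later rows make up. A row lasts 1/8 s, in which the tool goes at most 62.5 mm and 10.7 degrees, less where a joint would pass 70% of its speed; a pose out of reach is approached as far as the arm can. A call with a gripper value outside its range is refused whole. "gripper" is the opening, from 0 (shut) to 1 (fully open), set as the call begins (left out, the last holds). The fingers move at their own pace and stop on an object; "grip_force" is the grip in N (left out, the last holds). Time passes only in rows, so rows that repeat a pose let the fingers close. It gives the time, the measured TCP pose, the force and the opening at its end, in the units of the state.
- get_state(): the state, without advancing time (a new reading comes with each control period).
- capture(name): name is "side" or "top"; returns a dict with "pixels" (480x640x3 uint8, blue, green, red), "z_map" (480x640 float32, m along the optical axis (not along the pixel's ray), 0 where there is no reading), "intrinsics" (3x3 intrinsics, pixels), "rvec" (rotation vector, rad) and "tvec" (3), from world to camera coordinates, as OpenCV has them. Camera axes: x right, y down, z forward; pixel columns grow to the right and rows downward; lengths in m; the calibration is good to about 2 mm. A picture is of the moment at which its call begins.
- close_job(): hands the job in, once; it reports no verdict.
The state is a dict: "time_s": time; "joints": joint angles; "qd": joint speeds; "joint_torque": joint torques, N m; "tcp_pos": TCP position; "eef_rot": TCP orientation; "contact_force": force on the tool from outside, world axes, zero at the start; "moment": the same for the moment, N m; "gripper_width": finger opening in m.
Only numpy, scipy, OpenCV 4.12 (cv2) and the standard library are available. Lean on these libraries where they do the work, as an engineer would, in place of code of your own. Each camera call takes 0.05 s, during which the arm holds its last target.

## Working session

There is one attempt and no reset: what is moved stays moved. The work goes in short steps, Python scripts to look and compute and a tool call to move; the robot and the scene stay as the last step left them, time stands still between calls to the robot, and variables do not carry over. Pictures are saved under pics/ and viewed, and the job is handed in when it is done.

Besides the shell and the picture viewer there is one more tool, called after "Call:" by a JSON object that holds its "method" and its "body". apply_moves: Moves the arm, as the interface text tells. Its arguments: {"type":"object","properties":{"rows":{"type":"array"},"gripper":{"type":"number"},"grip_force":{"type":"number"}},"required":["rows"]}

```bash
mkdir -p pics; ls; cat > h.py <<'E'
import numpy as np,cv2
from plant import get_state,capture,nose_length
def cam(n):
    c=capture(n); R=cv2.Rodrigues(np.array(c['rvec'],float))[0]; c['R']=R; c['t']=np.array(c['tvec'],float).reshape(3); c['K']=np.array(c['intrinsics'],float); return c
def ray(c,u,v,z):
    d=c['R'].T@np.linalg.inv(c['K'])@np.array([u,v,1.]); o=-c['R'].T@c['t']; return o+d*(z-o[2])/d[2]
def proj(c,p):
    q=c['K']@(c['R']@np.array(p,float)+c['t']); return q[:2]/q[2]
def cloud(c):
    z=c['z_map']; v,u=np.mgrid[0:480,0:640]; K=c['K']
    P=np.stack([(u-K[0,2])/K[0,0]*z,(v-K[1,2])/K[1,1]*z,z],-1)
    W=(P-c['t'])@c['R']; W[z==0]=np.nan; return W
E
python3 - <<'E'
from h import *
for n in('top','side'):
    c=cam(n); cv2.imwrite(f'pics/{n}0.png',c['pixels']); print(n,c['K'],-c['R'].T@c['t'],c['R'])
s=get_state()
for k in s: print(k,s[k])
print(nose_length)
E
```

```text
pics
top [[490.82956861   0.         320.74058568]
 [  0.         490.82956861 239.99597924]
 [  0.           0.           1.        ]] [0.43090428 0.04828187 1.32780943] [[ 0.02693247 -0.99955788 -0.01259688]
 [-0.98596776 -0.02448525 -0.16513037]
 [ 0.16474893  0.01686749 -0.9861913 ]]
side [[603.7736465   0.        325.1998714]
 [  0.        603.7736465 250.9185929]
 [  0.          0.          1.       ]] [0.426917   1.30637917 0.85930878] [[-0.98707643 -0.15916888  0.01858444]
 [-0.09496641  0.48759439 -0.86789002]
 [ 0.12907941 -0.85843869 -0.49640863]]
time_s 0.1
joints [-5.11000841e+01  2.05873540e+01  6.39076704e-01 -1.73689077e-02
 -7.01359203e+01 -1.65087968e+01]
qd [-0.05888731 -0.19156109  0.09647915  0.06067823  0.02362163 -0.02478016]
joint_torque [-1.43230507e-03 -5.84162557e+01  2.93747842e+01  7.01533914e+00
  1.01850060e-02 -6.09446693e-05]
tcp_pos [ 0.25699874 -0.62379365  0.29131761]
eef_rot [-8.99146331e+01  8.27230571e-03  2.23852115e+01]
contact_force [-0.82810881 -0.58599002 -0.7590121 ]
moment [-0.00638664  0.01535223 -0.01921608]
gripper_width 0.08760147034357185
0.0656
```

View pics/top0.png

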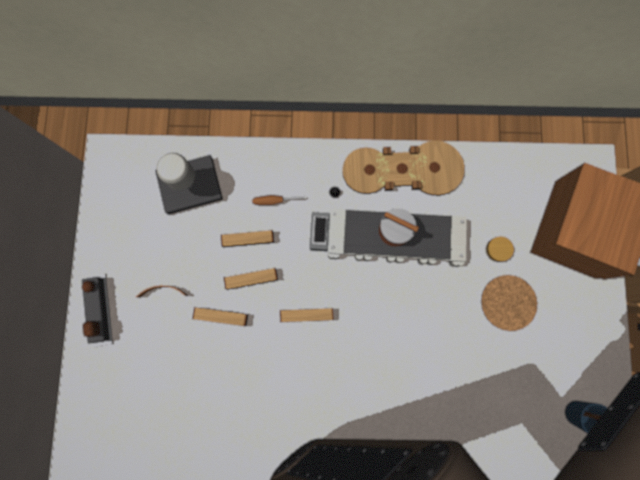

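View pics/side0.png

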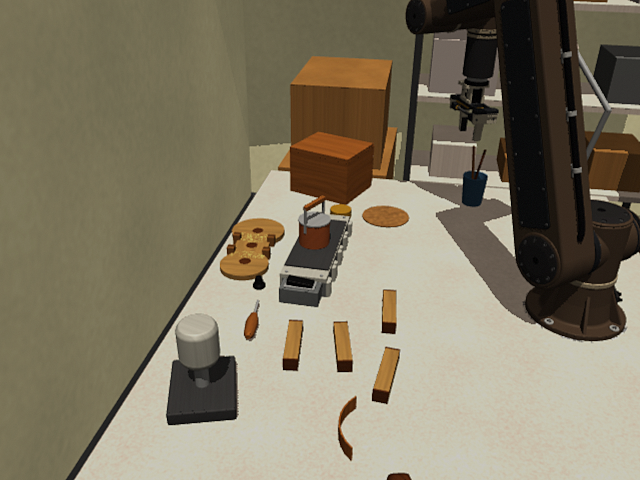

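```bash
cat >> h.py <<'E'
def wood(c):
    return cv2.inRange(cv2.cvtColor(c['pixels'],cv2.COLOR_BGR2HSV),(8,60,60),(28,255,255))
def blocks(c,show=True):
    W=cloud(c); m=wood(c); m=((m>0)&(W[...,2]>0.015)&(W[...,2]<0.05)).astype(np.uint8)*255
    out=[]
    for k in cv2.findContours(m,cv2.RETR_EXTERNAL,cv2.CHAIN_APPROX_NONE)[0]:
        if cv2.contourArea(k)<250: continue
        # world top-face rect
        P=np.array([ray(c,u,v,0.03)[:2] for u,v in k.reshape(-1,2).astype(float)])*1000
        r=cv2.minAreaRect(P.astype(np.float32)); (cx,cy),(w,h),a=r
        if w<h: w,h=h,w; a+=90
        out.append((cx,cy,w,h,(a+90)%180-90)); 
        if show: print('px',k.reshape(-1,2).mean(0).round(),'c',round(cx,1),round(cy,1),'wh',round(w),round(h),'ang',round(out[-1][4],1))
    return out
E
python3 - <<'E'
from h import *
c=cam('top'); blocks(c)
W=cloud(c)
print('bench z',np.nanmedian(W[340:360,150:250,2]), 'plate z', np.nanmedian(W[225:245,430:440,2]))
for nm,(u,v),z in [('mat',(509,303),.005),('tin',(501,249),.028),('button',(335,192),.03)]:
    print(nm,ray(c,u,v,z).round(3), W[v,u].round(3))
im=c['pixels']
a=cv2.resize(im[190:280,300:480],None,fx=4.4,fy=4.4,interpolation=cv2.INTER_CUBIC); cv2.imwrite('pics/hood.png',a)
s=cam('side'); a=cv2.resize(s['pixels'][180:310,230:390],None,fx=4.5,fy=4.5,interpolation=cv2.INTER_CUBIC); cv2.imwrite('pics/hoods.png',a)
E
```

```text
px [306. 315.] c 448.8 103.5 wh 137 30 ang -86.3
px [220. 316.] c 439.1 330.1 wh 140 31 ang 83.9
px [250. 278.] c 540.7 254.6 wh 139 31 ang -77.8
px [500. 248.] c 636.8 -407.1 wh 68 64 ang -44.9
px [247. 238.] c 648.6 269.1 wh 139 32 ang -83.4
px [559. 240.] c 671.9 -560.0 wh 288 157 ang 22.1
px [363. 173.] c 839.2 -37.1 wh 104 102 ang -87.0
px [399. 169.] c 853.1 -143.6 wh 124 118 ang 88.1
px [437. 171.] c 870.5 -247.0 wh 147 128 ang 24.4
bench z -3.86017902455212e-05 plate z 0.05728671323342136
mat [ 0.494 -0.435  0.005] [ 0.494 -0.436  0.003]
tin [ 0.636 -0.41   0.028] [ 0.636 -0.41   0.029]
button [0.781 0.035 0.03 ] [0.783 0.035 0.024]
```

View pics/hood.png

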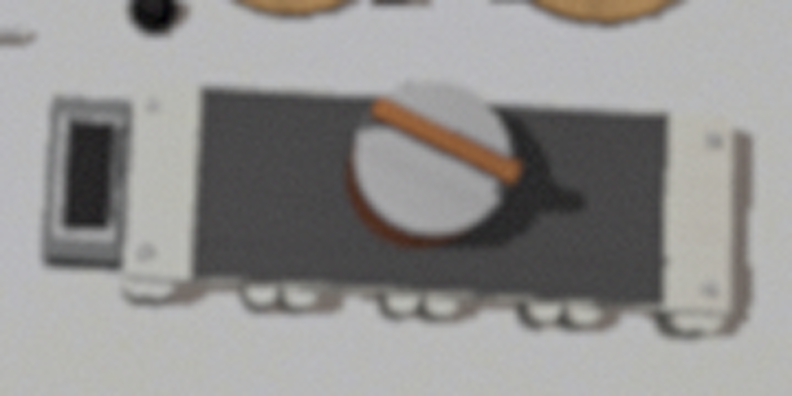

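View pics/hoods.png

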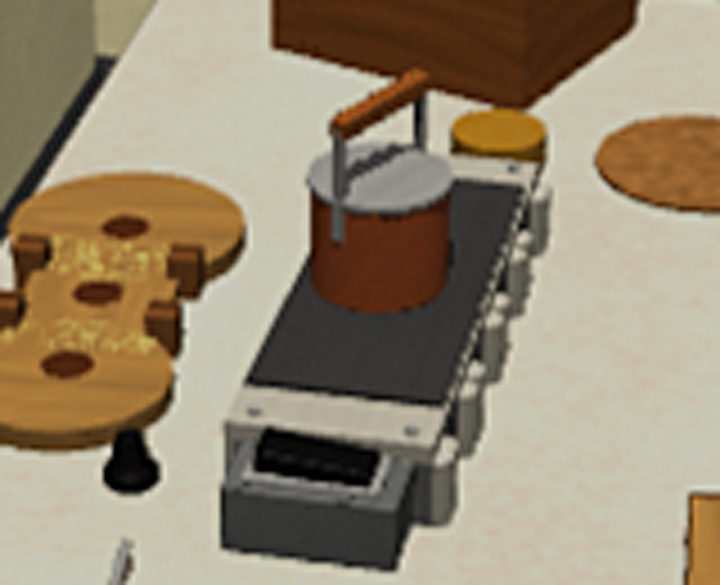

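```bash
cat > hood.py <<'E'
from h import *
c=cam('top'); W=cloud(c); im=c['pixels']; hsv=cv2.cvtColor(im,cv2.COLOR_BGR2HSV)
u0,u1,v0,v1=300,480,190,280
# dark plate: low V
def region(m,z,lab,minA=100):
    mm=np.zeros((480,640),np.uint8); mm[v0:v1,u0:u1]=m[v0:v1,u0:u1]*255
    for k in cv2.findContours(mm,cv2.RETR_EXTERNAL,cv2.CHAIN_APPROX_NONE)[0]:
        if cv2.contourArea(k)<minA: continue
        P=np.array([ray(c,u,v,z)[:2] for u,v in k.reshape(-1,2).astype(float)])*1000
        (cx,cy),(w,h),a=cv2.minAreaRect(P.astype(np.float32))
        print(lab,k.reshape(-1,2).mean(0).round(),'c',round(cx,1),round(cy,1),'wh',round(w,1),round(h,1),'a',round(a,2))
Z=W[...,2]
region(((Z>.046)&(Z<.3)),.054,'roof+')
region(((Z>.155)&(Z<.2)),.183,'handle')
region(((Z>.12)&(Z<.150)),.134,'lid')
region(((Z>.036)&(Z<.3)),.05,'all')
region((hsv[...,2]<70)&(Z>.045),.058,'dark')
# pot handle by colour
m=(hsv[...,1]>110)&(Z>.15)
region(m,.183,'hcol',30)
# points
q=W[v0:v1,u0:u1].reshape(-1,3)
h=q[(q[:,2]>.17)&(q[:,2]<.19)]; print('handle pts',len(h),h.mean(0),h.min(0),h.max(0))
h=h[:,:2]; ev,evec=np.linalg.eigh(np.cov(h.T)); print('dir',np.degrees(np.arctan2(evec[1,1],evec[0,1])))
l=q[(q[:,2]>.128)&(q[:,2]<.14)]; print('lid',l.mean(0),l.min(0),l.max(0))
# mat
m=cv2.inRange(hsv,(5,60,60),(28,255,255)); m[:, :470]=0; m[:270]=0;m[340:]=0;m[:,550:]=0
k=max(cv2.findContours(m,cv2.RETR_EXTERNAL,cv2.CHAIN_APPROX_NONE)[0],key=cv2.contourArea)
P=np.array([ray(c,u,v,.005)[:2] for u,v in k.reshape(-1,2).astype(float)])*1000
print('mat',cv2.minEnclosingCircle(P.astype(np.float32)),cv2.fitEllipse(P.astype(np.float32)))
E
python3 hood.py
```

```text
roof+ [383. 234.] c 669.2 -105.7 wh 408.3 134.9 a 87.37
handle [400. 221.] c 672.6 -120.2 wh 84.4 15.1 a 64.82
lid [395. 230.] c 655.2 -112.1 wh 86.8 46.3 a 64.06
lid [402. 215.] c 702.0 -133.4 wh 76.0 23.5 a 64.95
all [389. 235.] c 665.9 -104.9 wh 409.9 142.4 a 88.3
dark [320. 229.] c 672.0 73.0 wh 24.5 59.7 a 87.33
dark [415. 235.] c 657.0 -177.9 wh 73.5 105.5 a 55.07
hcol [401. 222.] c 672.9 -120.9 wh 83.3 13.0 a 64.05
handle pts 215 [ 0.67289457 -0.12107371  0.1812695 ] [ 0.65085713 -0.15986791  0.1713408 ] [ 0.69611713 -0.08094949  0.18762409]
dir 64.23750469427165
lid [ 0.67020602 -0.11901303  0.13187319] [ 0.63071752 -0.16402528  0.12806835] [ 0.7170477  -0.07702962  0.13927671]
mat ((496.3881530761719, -434.54339599609375), 73.70358276367188) ((496.30267333984375, -434.4847717285156), (144.5819854736328, 144.6339111328125), 24.822996139526367)
```

```bash
cat >> h.py <<'E'
from scipy.spatial.transform import Rotation as Ro
def go(x,y,z,yaw):
    s=get_state(); R=Ro.from_euler('xyz',s['eef_rot'],degrees=True).as_matrix(); p=np.array(s['tcp_pos'])
    y0=np.degrees(np.arctan2(R[1,0],R[0,0]))
    print('at',p.round(4),'yaw',round(y0,1),'t',s['time_s'],'-> shift',(R.T@(np.array([x,y,z])-p)).round(4),'turn',round(-((yaw-y0+180)%360-180),1))
E
python3 - <<'E'
from h import *
c=cam('top'); W=cloud(c).reshape(-1,3)
q=W[(W[:,0]>.45)&(W[:,0]<.85)&(W[:,1]<-.3)&(W[:,1]>-.7)&(W[:,2]>.04)]
for i in range(45,85,4):
    r=q[(q[:,0]>i/100)&(q[:,0]<(i+4)/100)]
    if len(r): print(i,r[:,1].max().round(3),r[:,2].max().round(3))
go(.673,-.1205,.29,64.3)
E
```

```text
53 -0.659 0.162
57 -0.3 0.168
61 -0.3 0.167
65 -0.3 0.166
69 -0.3 0.166
73 -0.531 0.166
77 -0.546 0.167
81 -0.562 0.165
at [ 0.2571 -0.624   0.2919] yaw 22.4 t 0.3 -> shift [0.5764 0.002  0.3071] turn -41.9
```

Call:
{"method": "apply_moves", "body": {"rows": [[[0.05, 0, 0.027], -5], [[0.1, 0, 0.054], -10], [[0.15, 0, 0.08], -16], [[0.2, 0, 0.106], -21], [[0.25, 0, 0.133], -26], [[0.3, 0, 0.16], -32], [[0.35, 0, 0.186], -37], [[0.4, 0, 0.213], -42], [[0.45, 0, 0.24], -42], [[0.5, 0, 0.266], -42], [[0.55, 0, 0.293], -42], [[0.576, 0, 0.307], -42], [[0.576, 0, 0.307], -42], [[0.576, 0, 0.307], -42], [[0.576, 0, 0.307], -42]], "gripper": 1.0}}

```text
time_s: 2.17
tcp_pos: [0.6721, -0.1219, 0.2925]
eef_rot: [-90.0, -0.0, 64.3]
contact_force: [-0.7, 0.4, -0.0]
gripper_width: 0.0877
```

```bash
python3 - <<'E'
from h import *
go(.673,-.1205,.223,64.3)
E
```

```text
at [ 0.6721 -0.1219  0.2925] yaw 64.3 t 2.175 -> shift [ 0.0016  0.0695 -0.0002] turn 0.0
```

Call:
{"method": "apply_moves", "body": {"rows": [[[0.001, 0.03, 0], 0], [[0.001, 0.055, 0], 0], [[0.001, 0.07, 0], 0], [[0.001, 0.07, 0], 0]]}}

```text
time_s: 2.68
tcp_pos: [0.6725, -0.1205, 0.2214]
eef_rot: [-89.9, 0.1, 64.3]
contact_force: [-0.1, 0.2, 0.2]
gripper_width: 0.0875
```

Call:
{"method": "apply_moves", "body": {"rows": [[[0, 0, 0], 0], [[0, 0, 0], 0], [[0, 0, 0], 0], [[0, 0, 0], 0], [[0, 0, 0], 0], [[0, 0, 0], 0], [[0, 0, 0], 0], [[0, 0, 0], 0]], "gripper": 0, "grip_force": 30}}

```text
time_s: 3.68
tcp_pos: [0.6734, -0.12, 0.2223]
eef_rot: [-90.0, -0.0, 64.4]
contact_force: [1.4, -0.8, 1.5]
gripper_width: 0.0132
```

Call:
{"method": "apply_moves", "body": {"rows": [[[0, -0.01, 0], 0], [[0, -0.025, 0], 0], [[0, -0.04, 0], 0], [[0, -0.055, 0], 0], [[0, -0.07, 0], 0], [[0, -0.08, 0], 0], [[0, -0.08, 0], 0], [[0, -0.08, 0], 0]]}}

```text
time_s: 4.68
tcp_pos: [0.6729, -0.1198, 0.3015]
eef_rot: [-89.9, 0.0, 64.4]
contact_force: [-0.4, -0.3, -5.1]
gripper_width: 0.0115
```

```bash
python3 - <<'E'
from h import *
go(.4965,-.4345,.302,64.3); print(get_state()['contact_force'],get_state()['gripper_width'])
c=cam('side'); cv2.imwrite('pics/lift.png',c['pixels'][100:330,150:520])
E
```

```text
at [ 0.6729 -0.1198  0.3015] yaw 64.4 t 4.675 -> shift [-0.36   -0.0004  0.023 ] turn 0.1
[-0.38921038 -0.2692477  -5.14086855] 0.011529025402427057
```

View pics/lift.png

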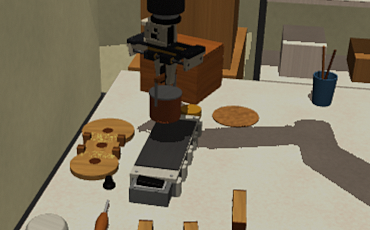

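The pot hangs upright in the fingers (crop px ~165,105), clear of the hood.

Call:
{"method": "apply_moves", "body": {"rows": [[[-0.01, 0, 0.001], 0], [[-0.03, 0, 0.002], 0], [[-0.06, 0, 0.004], 0], [[-0.09, 0, 0.006], 0], [[-0.12, 0, 0.008], 0], [[-0.15, 0, 0.01], 0], [[-0.18, 0, 0.012], 0], [[-0.21, 0, 0.013], 0], [[-0.24, 0, 0.015], 0], [[-0.27, 0, 0.017], 0], [[-0.3, 0, 0.019], 0], [[-0.325, 0, 0.021], 0], [[-0.345, 0, 0.022], 0], [[-0.355, 0, 0.023], 0], [[-0.36, 0, 0.023], 0], [[-0.36, 0, 0.023], 0], [[-0.36, 0, 0.023], 0], [[-0.36, 0, 0.023], 0]]}}

```text
time_s: 6.98
tcp_pos: [0.4972, -0.4341, 0.3022]
eef_rot: [-90.0, -0.0, 64.4]
contact_force: [0.2, 0.5, -4.1]
gripper_width: 0.0115
```

```bash
python3 - <<'E'
from h import *
go(.4965,-.4345,.170,64.3)
E
```

```text
at [ 0.4972 -0.4341  0.3022] yaw 64.4 t 6.975 -> shift [-0.0007  0.1322  0.0005] turn 0.1
```

Call:
{"method": "apply_moves", "body": {"rows": [[[0, 0.01, 0], 0], [[0, 0.03, 0], 0], [[0, 0.055, 0], 0], [[0, 0.08, 0], 0], [[0, 0.1, 0], 0], [[0, 0.115, 0], 0], [[0, 0.123, 0], 0], [[0, 0.127, 0], 0], [[0, 0.13, 0], 0], [[0, 0.132, 0], 0], [[0, 0.1325, 0], 0], [[0, 0.133, 0], 0], [[0, 0.133, 0], 0]]}}

```text
time_s: 8.6
tcp_pos: [0.4969, -0.4346, 0.1693]
eef_rot: [-90.0, 0.0, 64.4]
contact_force: [0.9, -0.1, -4.3]
gripper_width: 0.0116
```

Call:
{"method": "apply_moves", "body": {"rows": [[[0, 0.001, 0], 0], [[0, 0.001, 0], 0], [[0, 0.002, 0], 0], [[0, 0.002, 0], 0]]}}

```text
time_s: 9.1
tcp_pos: [0.4977, -0.4351, 0.1688]
eef_rot: [-90.2, 0.0, 64.4]
contact_force: [0.7, 0.6, 7.0]
gripper_width: 0.0116
```

Contact with the mat. Release and rise.

Call:
{"method": "apply_moves", "body": {"rows": [[[0, -0.001, 0], 0], [[0, -0.001, 0], 0], [[0, -0.001, 0], 0], [[0, -0.001, 0], 0], [[0, -0.001, 0], 0], [[0, -0.001, 0], 0], [[0, -0.001, 0], 0]], "gripper": 0.6}}

```text
time_s: 9.98
tcp_pos: [0.4968, -0.4346, 0.1681]
eef_rot: [-90.0, -0.0, 64.4]
contact_force: [-0.9, -1.2, -0.1]
gripper_width: 0.0525
```

Call:
{"method": "apply_moves", "body": {"rows": [[[0, -0.02, 0], 0], [[0, -0.05, 0], 0], [[0, -0.09, 0], 0], [[0, -0.13, 0], 0], [[0, -0.13, 0], 0], [[-0.06, -0.13, 0], 0], [[-0.12, -0.13, 0], 0], [[-0.12, -0.13, 0], 0]]}}

```text
time_s: 10.98
tcp_pos: [0.4425, -0.5457, 0.2964]
eef_rot: [-89.9, -0.0, 64.1]
contact_force: [-1.0, -0.2, -0.6]
gripper_width: 0.0528
```

```bash
python3 hood.py; python3 - <<'E'
from h import *
c=cam('side'); cv2.imwrite('pics/pot1s.png',c['pixels'])
c=cam('top'); cv2.imwrite('pics/pot1.png',c['pixels']);blocks(c)
W=cloud(c); q=W[230:380,430:600].reshape(-1,3)
h=q[(q[:,2]>.115)&(q[:,2]<.14)&(q[:,1]>-.52)&(q[:,1]<-.37)&(q[:,0]<.56)]; print('handle',len(h),h.mean(0))
E
```

```text
roof+ [381. 233.] c 664.9 -105.4 wh 407.4 123.7 a 87.92
all [389. 235.] c 661.2 -105.1 wh 410.1 132.9 a 87.87
dark [320. 229.] c 672.0 73.1 wh 24.6 59.5 a 87.96
px [306. 315.] c 448.8 103.5 wh 137 30 ang -86.3
px [219. 316.] c 439.1 330.4 wh 140 31 ang 83.9
px [250. 278.] c 540.7 254.4 wh 139 31 ang -77.9
px [500. 248.] c 636.8 -407.1 wh 68 64 ang -44.9
px [247. 238.] c 648.6 269.1 wh 139 32 ang -83.6
px [549. 229.] c 710.7 -537.7 wh 243 101 ang 3.2
px [417. 166.] c 862.6 -185.3 wh 170 152 ang 87.6
handle 218 [ 0.49677113 -0.43311707  0.12813096]hood.py:23: RuntimeWarning: Mean of empty slice.
  h=q[(q[:,2]>.17)&(q[:,2]<.19)]; print('handle pts',len(h),h.mean(0),h.min(0),h.max(0))
  ret = um.true_divide(
Traceback (most recent call last):
  File "hood.py", line 23, in <module>
    h=q[(q[:,2]>.17)&(q[:,2]<.19)]; print('handle pts',len(h),h.mean(0),h.min(0),h.max(0))
                                                                        ~~~~~^^^
ValueError: zero-size array to reduction operation minimum which has no identity
```

View pics/pot1.png

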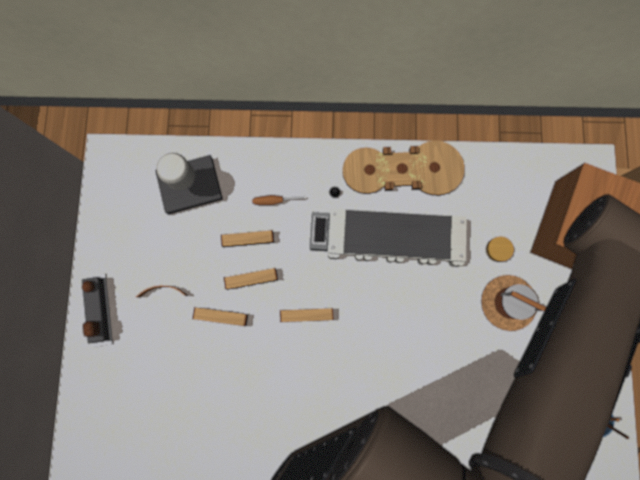

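View pics/pot1s.png

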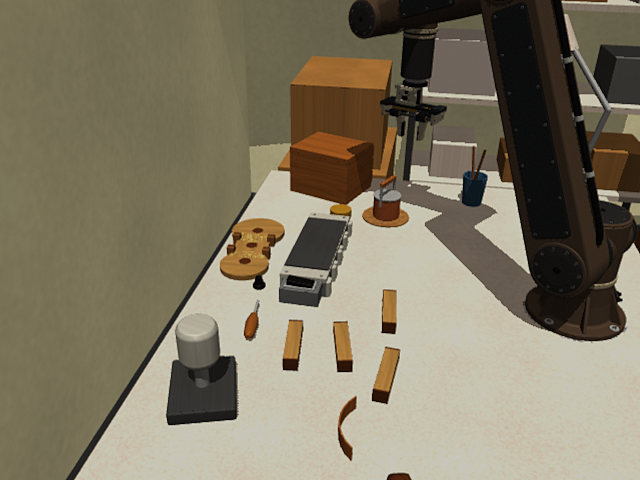

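The pot stands upright centred on the mat (top px ~513,302). Now the hood pose with the roof clear.

```bash
python3 - <<'E'
from h import *
c=cam('top'); W=cloud(c); Z=W[...,2]; im=c['pixels']
g=cv2.cvtColor(im,cv2.COLOR_BGR2GRAY)
m=((g<120)&(Z>.045)).astype(np.uint8); m[:190]=0;m[280:]=0;m[:,:300]=0;m[:,480:]=0
for k in cv2.findContours(m,cv2.RETR_EXTERNAL,cv2.CHAIN_APPROX_NONE)[0]:
    if cv2.contourArea(k)<100: continue
    z=.058 if cv2.contourArea(k)>1000 else .06
    P=np.array([ray(c,u,v,z)[:2] for u,v in k.reshape(-1,2).astype(float)])*1000
    (cx,cy),(w,h),a=cv2.minAreaRect(P.astype(np.float32)); M=cv2.moments(k); ctr=ray(c,M['m10']/M['m00'],M['m01']/M['m00'],z)*1000
    print('c',cx,cy,'cent',ctr.round(1),w,h,a)
    # side line fits in rotated frame
    th=np.radians(-2.2); R=np.array([[np.cos(th),-np.sin(th)],[np.sin(th),np.cos(th)]])
    Q=(P-ctr[:2])@R
    for s in(0,1):
        o=Q[:,1-s]; 
        for sg in(-1,1):
            e=np.percentile(sg*Q[:,s],100); sel=(sg*Q[:,s]>e-6)&(abs(o)<0.8*abs(o).max())
            f=np.polyfit(o[sel],Q[sel,s],1); print('xy'[s],sg,'pos',f[1].round(2),'slope deg',np.degrees(np.arctan(f[0])).round(2))
# roof extents by depth
q=W[190:280,300:480].reshape(-1,3); q=q[(q[:,2]>.049)&(q[:,2]<.062)]*1000
th=np.radians(-2.3); R=np.array([[np.cos(th),-np.sin(th)],[np.sin(th),np.cos(th)]])
Q=q[:,:2]@R
print('hoodframe extents x',np.percentile(Q[:,0],[0,1,5,50,95,99,100]).round(1),'y',np.percentile(Q[:,1],[0,1,99,100]).round(1))
b=[]
for lo in range(-290,40,15):
    s=Q[(Q[:,1]>lo)&(Q[:,1]<lo+15),0]; b.append((lo,s.min().round(1),s.max().round(1)))
print(b)
cv2.imwrite('pics/hood2.png',cv2.resize(im[190:280,300:480],None,fx=4.4,fy=4.4,interpolation=cv2.INTER_CUBIC))
E
```

```text
c 672.119384765625 71.39998626708984 cent [671.7  72.8  60. ] 64.22480010986328 34.192264556884766 1.4233583211898804
x -1 pos -31.1 slope deg -0.42
x 1 pos 31.18 slope deg 2.14
y -1 pos -16.28 slope deg 2.75
y 1 pos 14.27 slope deg 0.09
c 662.6571044921875 -130.74923706054688 cent [ 662.4 -131.3   58. ] 278.5215759277344 117.14337921142578 87.82971954345703
x -1 pos -56.36 slope deg -0.02
x 1 pos 57.44 slope deg -0.05
y -1 pos -137.2 slope deg -0.12
y 1 pos 138.32 slope deg -0.09
hoodframe extents x [609.4 611.3 615.5 668.4 723.6 728.8 731.5] y [-282.9 -279.   109.5  125.6]
[(-290, np.float64(611.6), np.float64(729.9)), (-275, np.float64(610.3), np.float64(731.5)), (-260, np.float64(610.7), np.float64(730.9)), (-245, np.float64(611.3), np.float64(729.5)), (-230, np.float64(610.8), np.float64(731.3)), (-215, np.float64(610.6), np.float64(730.7)), (-200, np.float64(611.4), np.float64(729.6)), (-185, np.float64(610.5), np.float64(731.4)), (-170, np.float64(611.9), np.float64(731.2)), (-155, np.float64(610.8), np.float64(728.6)), (-140, np.float64(610.7), np.float64(730.7)), (-125, np.float64(611.3), np.float64(730.6)), (-110, np.float64(610.0), np.float64(729.1)), (-95, np.float64(610.2), np.float64(730.5)), (-80, np.float64(610.6), np.float64(730.3)), (-65, np.float64(609.7), np.float64(728.6)), (-50, np.float64(610.3), np.float64(730.8)), (-35, np.float64(610.3), np.float64(730.1)), (-20, np.float64(610.0), np.float64(728.8)), (-5, np.float64(610.0), np.float64(731.2)), (10, np.float64(610.2), np.float64(729.4)), (25, np.float64(609.9), np.float64(728.1))]
```

View pics/hood2.png

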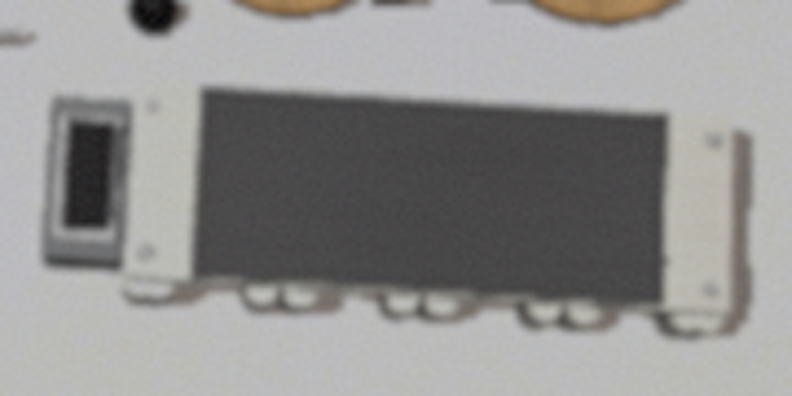

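The hood (px ~395,235) is at about (0.6635, -0.130) m with a yaw of about -2.25°.

```bash
cat >> h.py <<'E'
HC=np.array([.6635,-.130]); HY=-2.25
def hood(hx,hy):
    t=np.radians(HY); return HC+np.array([np.cos(t)*hx-np.sin(t)*hy,np.sin(t)*hx+np.cos(t)*hy])
def tohood(x,y):
    t=np.radians(HY); d=np.array([x,y])-HC; return np.array([np.cos(t)*d[0]+np.sin(t)*d[1],-np.sin(t)*d[0]+np.cos(t)*d[1]])
E
python3 - <<'E'
from h import *
go(.4525,.0486,.15,93.7)
for y in(127.5,42.5,-42.5,-127.5): print(hood(-.205,y/1000),hood(-.11,y/1000))
E
```

```text
at [ 0.4452 -0.5422  0.2977] yaw 64.4 t 11.175 -> shift [0.536  0.148  0.2484] turn -29.3
[0.46366367 0.00544996] [0.55859043 0.00172028]
[ 0.46032659 -0.0794845 ] [ 0.55525335 -0.08321419]
[ 0.45698951 -0.16441897] [ 0.55191626 -0.16814865]
[ 0.45365242 -0.24935344] [ 0.54857918 -0.25308312]
```

Call:
{"method": "apply_moves", "body": {"rows": [[[0.05, 0, 0.023], -5], [[0.1, 0, 0.046], -10], [[0.15, 0, 0.07], -15], [[0.2, 0, 0.093], -20], [[0.25, 0, 0.116], -25], [[0.3, 0.02, 0.139], -29], [[0.35, 0.04, 0.162], -29.3], [[0.4, 0.06, 0.185], -29.3], [[0.45, 0.08, 0.209], -29.3], [[0.5, 0.1, 0.232], -29.3], [[0.536, 0.13, 0.248], -29.3], [[0.536, 0.148, 0.248], -29.3], [[0.536, 0.148, 0.248], -29.3], [[0.536, 0.148, 0.248], -29.3]], "gripper": 0.65}}

```text
time_s: 12.92
tcp_pos: [0.4532, 0.048, 0.151]
eef_rot: [-90.1, -0.0, 93.7]
contact_force: [-0.2, -1.5, -0.3]
gripper_width: 0.0568
```

```bash
python3 - <<'E'
from h import *
go(.4525,.0486,.07,93.7)
E
```

```text
at [0.4532 0.048  0.151 ] yaw 93.7 t 12.925 -> shift [0.0006 0.081  0.0007] turn 0.0
```

Call:
{"method": "apply_moves", "body": {"rows": [[[0, 0.03, 0], 0], [[0, 0.055, 0], 0], [[0, 0.072, 0], 0], [[0, 0.08, 0], 0], [[0, 0.08, 0], 0]]}}

```text
time_s: 13.55
tcp_pos: [0.4533, 0.0476, 0.0705]
eef_rot: [-90.0, -0.0, 93.7]
contact_force: [-0.0, 0.1, 1.5]
gripper_width: 0.0569
```

Call:
{"method": "apply_moves", "body": {"rows": [[[0, 0, 0], 0], [[0, 0, 0], 0], [[0, 0, 0], 0], [[0, 0, 0], 0], [[0, 0, 0], 0], [[0, 0, 0], 0]], "gripper": 0, "grip_force": 20}}

```text
time_s: 14.3
tcp_pos: [0.4532, 0.0478, 0.0706]
eef_rot: [-90.0, -0.0, 93.7]
contact_force: [-1.3, 0.0, 6.7]
gripper_width: 0.0319
```

```bash
python3 - <<'E'
from h import *
p=hood(-.205,-.1275); go(p[0]-.01,p[1],.0705,-2.25)
E
```

```text
at [0.4532 0.0478 0.0706] yaw 93.7 t 14.3 -> shift [-0.296  -0.      0.0288] turn 96.0
```

Call:
{"method": "apply_moves", "body": {"rows": [[[-0.01, -0.001, 0.001], 0], [[-0.03, -0.001, 0.005], 3], [[-0.055, -0.001, 0.012], 9], [[-0.08, -0.001, 0.02], 17], [[-0.105, -0.001, 0.029], 25], [[-0.13, -0.001, 0.029], 33], [[-0.155, -0.001, 0.029], 41], [[-0.18, -0.001, 0.029], 49], [[-0.205, -0.001, 0.029], 57], [[-0.23, -0.001, 0.029], 65], [[-0.255, -0.001, 0.029], 73], [[-0.28, -0.001, 0.029], 81], [[-0.296, -0.001, 0.029], 89], [[-0.296, -0.001, 0.029], 96], [[-0.296, -0.001, 0.029], 96], [[-0.296, -0.001, 0.029], 96]]}}

```text
time_s: 16.3
tcp_pos: [0.4427, -0.2496, 0.071]
eef_rot: [-90.0, 0.0, -2.2]
contact_force: [0.6, 0.3, -0.7]
gripper_width: 0.0318
```

```bash
python3 - <<'E'
from h import *
p=hood(-.205,-.1275); go(p[0],p[1],.0705,-2.25)
c=cam('top'); blocks(c); cv2.imwrite('pics/a1.png',c['pixels'])
E
```

```text
at [ 0.4427 -0.2496  0.071 ] yaw -2.2 t 16.3 -> shift [0.0109 0.0005 0.0006] turn 0.1
px [219. 316.] c 439.1 330.4 wh 140 31 ang 83.9
px [250. 278.] c 540.7 254.4 wh 139 31 ang -77.9
px [500. 248.] c 636.8 -407.1 wh 68 64 ang -44.9
px [247. 238.] c 648.2 268.9 wh 140 32 ang -83.5
px [560. 240.] c 669.7 -560.8 wh 290 162 ang 23.0
px [400. 172.] c 847.4 -137.2 wh 186 119 ang 79.0
```

View pics/a1.png

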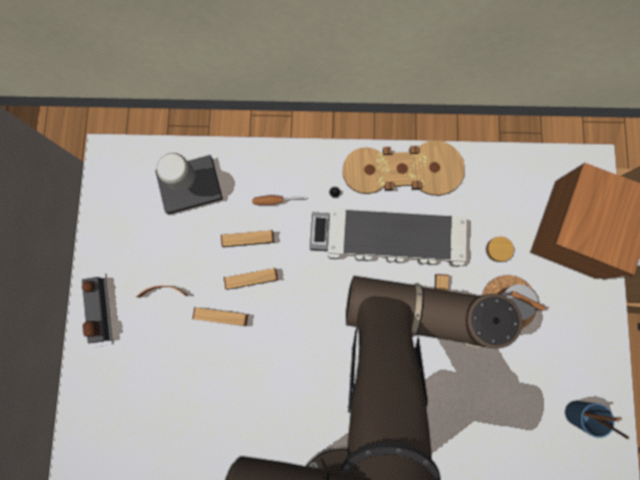

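The held block's front end shows at px (442,282), aligned with lane 4's mouth. The wrist overhangs the pot in this view, so I'll check the side view.

```bash
python3 - <<'E'
from h import *
c=cam('side'); cv2.imwrite('pics/a1s.png',cv2.resize(c['pixels'][60:360,200:560],None,fx=2,fy=2))
E
```

```text
(no output)
```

View pics/a1s.png

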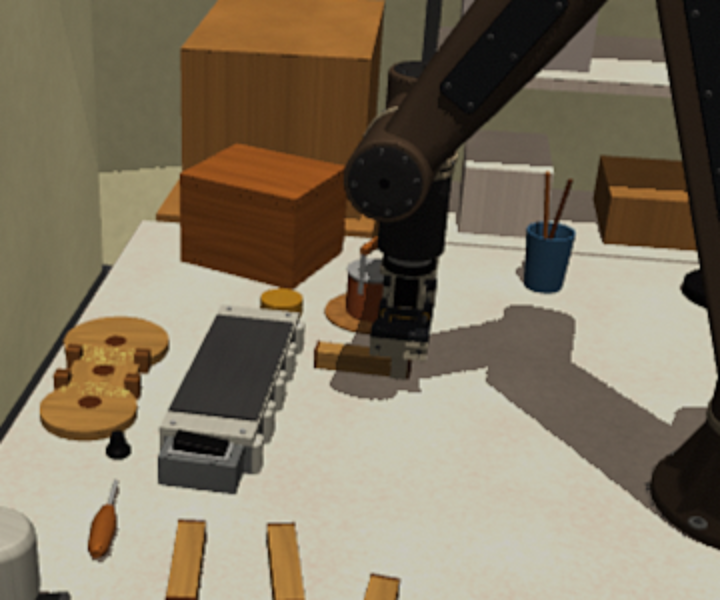

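Call:
{"method": "apply_moves", "body": {"rows": [[[0.008, 0, 0.0005], 0], [[0.018, 0, 0.0005], 0], [[0.028, 0, 0.0005], 0], [[0.038, 0, 0.0005], 0], [[0.048, 0, 0.0005], 0], [[0.058, 0, 0.0005], 0], [[0.068, 0, 0.0005], 0], [[0.076, 0, 0.0005], 0], [[0.08, 0, 0.0005], 0], [[0.08, 0, 0.0005], 0]], "grip_force": 10}}

```text
time_s: 17.65
tcp_pos: [0.5232, -0.2523, 0.0711]
eef_rot: [-90.0, 0.0, -2.3]
contact_force: [-0.3, -0.1, -1.0]
gripper_width: 0.0319
```

Call:
{"method": "apply_moves", "body": {"rows": [[[0.003, 0, 0], 0], [[0.006, 0, 0], 0], [[0.009, 0, 0], 0], [[0.012, 0, 0], 0]]}}

```text
time_s: 18.15
tcp_pos: [0.5335, -0.2527, 0.0707]
eef_rot: [-90.0, 0.2, -2.3]
contact_force: [-8.4, -1.6, 1.6]
gripper_width: 0.0318
```

Call:
{"method": "apply_moves", "body": {"rows": [[[0.003, 0, 0], 0], [[0.006, 0, 0], 0], [[0.009, 0, 0], 0], [[0.012, 0, 0], 0]]}}

```text
time_s: 18.65
tcp_pos: [0.5402, -0.253, 0.0691]
eef_rot: [-89.9, 0.8, -2.5]
contact_force: [-15.7, -1.2, 2.5]
gripper_width: 0.0317
```

Call:
{"method": "apply_moves", "body": {"rows": [[[-0.003, 0, 0], 0], [[-0.003, 0, 0], 0], [[-0.003, 0, 0], 0], [[-0.003, 0, 0], 0]], "gripper": 0.6}}

```text
time_s: 19.15
tcp_pos: [0.5445, -0.253, 0.0714]
eef_rot: [-90.0, -0.0, -2.3]
contact_force: [0.1, 0.5, 0.2]
gripper_width: 0.0526
```

Call:
{"method": "apply_moves", "body": {"rows": [[[-0.003, -0.02, 0], 0], [[-0.003, -0.05, 0], 0], [[-0.003, -0.08, 0], 0], [[-0.03, -0.08, 0], 0], [[-0.06, -0.08, 0], 0], [[-0.065, -0.08, 0], 0], [[-0.065, -0.08, 0], 0]]}}

```text
time_s: 20.02
tcp_pos: [0.4795, -0.2506, 0.1516]
eef_rot: [-90.0, -0.1, -2.3]
contact_force: [-0.1, 0.6, 1.3]
gripper_width: 0.053
```

```bash
python3 - <<'E'
from h import *
p=tohood(*get_state()['tcp_pos'][:2]); print(p)
go(*hood(-.175,-.1275),.15,-2.25)
c=cam('side'); cv2.imwrite('pics/a2s.png',cv2.resize(c['pixels'][180:360,200:500],None,fx=2.5,fy=2.5))
E
```

```text
[-0.17912786 -0.12769028]
at [ 0.4795 -0.2506  0.1516] yaw -2.3 t 20.025 -> shift [0.0041 0.0016 0.0002] turn -0.1
```

View pics/a2s.png

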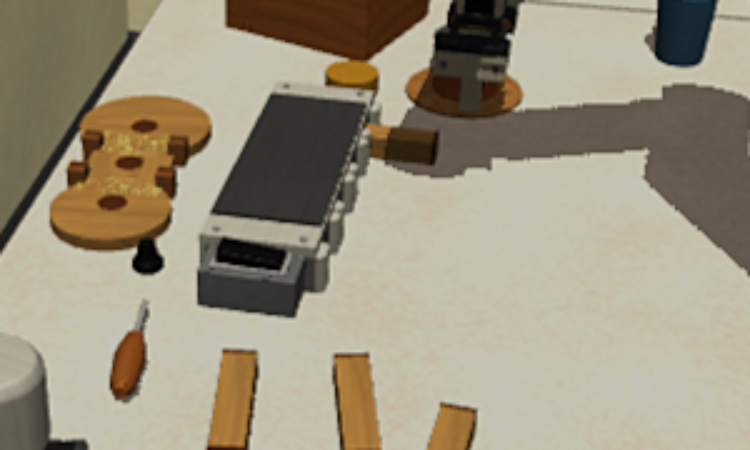

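The block sits in lane 4 (crop px ~405,145). I'll confirm it's home by pushing its end with closed fingers.

Call:
{"method": "apply_moves", "body": {"rows": [[[0, 0, 0], 0], [[0, 0.03, 0], 0], [[0, 0.06, 0], 0], [[0, 0.074, 0], 0], [[0, 0.074, 0], 0], [[0, 0.074, 0], 0]], "gripper": 0}}

```text
time_s: 20.82
tcp_pos: [0.4798, -0.2506, 0.078]
eef_rot: [-90.0, -0.1, -2.3]
contact_force: [0.3, -0.9, 0.2]
gripper_width: 0.0015
```

Call:
{"method": "apply_moves", "body": {"rows": [[[0.004, 0, 0], 0], [[0.008, 0, 0], 0], [[0.012, 0, 0], 0], [[0.015, 0, 0], 0], [[0.018, 0, 0], 0], [[0.021, 0, 0], 0], [[0.021, 0, 0], 0]]}}

```text
time_s: 21.7
tcp_pos: [0.5003, -0.2513, 0.0771]
eef_rot: [-90.0, 0.0, -2.3]
contact_force: [0.7, 0.2, 0.8]
gripper_width: 0.0007
```

Call:
{"method": "apply_moves", "body": {"rows": [[[0.003, 0, 0], 0], [[0.006, 0, 0], 0], [[0.009, 0, 0], 0], [[0.012, 0, 0], 0]]}}

```text
time_s: 22.2
tcp_pos: [0.5072, -0.2516, 0.0764]
eef_rot: [-89.9, 0.6, -2.4]
contact_force: [-18.1, 2.1, 14.2]
gripper_width: 0.0002
```

Call:
{"method": "apply_moves", "body": {"rows": [[[0.002, 0, 0], 0], [[0.004, 0, 0], 0], [[0.006, 0, 0], 0], [[0.006, 0, 0], 0]]}}

```text
time_s: 22.7
tcp_pos: [0.5078, -0.2517, 0.0759]
eef_rot: [-89.9, 1.1, -2.5]
contact_force: [-28.3, 2.7, 25.5]
gripper_width: 0.0007
```

Call:
{"method": "apply_moves", "body": {"rows": [[[-0.01, 0, 0], 0], [[-0.03, 0, 0], 0], [[-0.03, -0.03, 0], 0], [[-0.03, -0.075, 0], 0], [[-0.03, -0.075, 0], 0]]}}

```text
time_s: 23.32
tcp_pos: [0.4907, -0.2514, 0.1559]
eef_rot: [-90.1, -0.4, -2.3]
contact_force: [0.1, -0.7, -0.8]
gripper_width: 0.0005
```

```bash
python3 - <<'E'
from h import *
c=cam('top'); blocks(c)
go(.5525,.2007,.15,102.2)
E
```

```text
px [226. 308.] c 460.3 314.1 wh 140 31 ang 83.8
px [250. 278.] c 540.8 254.4 wh 139 31 ang -77.9
px [500. 248.] c 636.8 -407.1 wh 68 64 ang -44.9
px [247. 238.] c 648.4 269.0 wh 139 32 ang -83.4
px [559. 239.] c 671.9 -560.0 wh 288 157 ang 22.1
px [369. 170.] c 849.8 -62.9 wh 159 127 ang -79.4
at [ 0.4895 -0.251   0.154 ] yaw -2.3 t 23.375 -> shift [0.0449 0.004  0.4539] turn -104.5
```

Block B was knocked to (0.460, 0.314). I'll re-measure it later. Next is block C.

Call:
{"method": "apply_moves", "body": {"rows": [[[0, 0, 0.02], -5], [[0, 0, 0.06], -14], [[0, 0, 0.1], -23], [[0.01, 0, 0.14], -32], [[0.01, 0, 0.18], -41], [[0.01, 0, 0.22], -50], [[0.02, 0, 0.26], -59], [[0.02, 0, 0.3], -68], [[0.03, 0, 0.34], -77], [[0.03, 0, 0.38], -86], [[0.045, 0, 0.42], -95], [[0.045, 0, 0.454], -104], [[0.045, 0, 0.454], -104.5], [[0.045, 0, 0.454], -104.5], [[0.045, 0, 0.454], -104.5]], "gripper": 0.65}}

```text
time_s: 25.25
tcp_pos: [0.5511, 0.2, 0.1518]
eef_rot: [-90.0, 0.0, 102.1]
contact_force: [-0.5, 0.6, 0.1]
gripper_width: 0.0574
```

```bash
python3 - <<'E'
from h import *
go(.5525,.2007,.071,102.2)
E
```

```text
at [0.5511 0.2    0.1518] yaw 102.1 t 25.25 -> shift [ 0.0004  0.0808 -0.0016] turn -0.1
```

Call:
{"method": "apply_moves", "body": {"rows": [[[0, 0.03, -0.001], 0], [[0, 0.055, -0.0015], 0], [[0, 0.072, -0.0015], 0], [[0, 0.081, -0.0015], 0], [[0, 0.081, -0.0015], 0]]}}

```text
time_s: 25.88
tcp_pos: [0.5528, 0.201, 0.0709]
eef_rot: [-90.0, 0.0, 102.2]
contact_force: [0.1, -0.1, 0.9]
gripper_width: 0.0568
```

Call:
{"method": "apply_moves", "body": {"rows": [[[0, 0, 0], 0], [[0, 0, 0], 0], [[0, 0, 0], 0], [[0, 0, 0], 0], [[0, 0, 0], 0], [[0, 0, 0], 0]], "gripper": 0, "grip_force": 20}}

```text
time_s: 26.62
tcp_pos: [0.5531, 0.2015, 0.0717]
eef_rot: [-90.0, -0.0, 102.2]
contact_force: [-0.8, -0.7, 5.4]
gripper_width: 0.0319
```

```bash
python3 - <<'E'
from h import *
p=hood(-.215,-.0425); go(p[0],p[1],.071,-2.25)
go(.45,.1,.071,-2.25)
E
```

```text
at [0.5531 0.2015 0.0717] yaw 102.2 t 26.625 -> shift [-0.3348  0.0005  0.181 ] turn 104.5
at [0.5531 0.2015 0.0717] yaw 102.2 t 26.625 -> shift [-0.0774  0.0006  0.1222] turn 104.5
```

Call:
{"method": "apply_moves", "body": {"rows": [[[-0.01, -0.0005, 0.004], 0], [[-0.03, -0.0005, 0.013], 0], [[-0.06, -0.0005, 0.026], 0], [[-0.094, -0.0005, 0.042], 0], [[-0.115, -0.0005, 0.065], 6], [[-0.135, -0.0005, 0.09], 14], [[-0.155, -0.0005, 0.115], 23], [[-0.175, -0.0005, 0.14], 32], [[-0.195, -0.0005, 0.155], 41], [[-0.215, -0.0005, 0.165], 50], [[-0.235, -0.0005, 0.17], 59], [[-0.255, -0.0005, 0.175], 68], [[-0.275, -0.0005, 0.18], 77], [[-0.295, -0.0005, 0.181], 86], [[-0.315, -0.0005, 0.181], 95], [[-0.335, -0.0005, 0.181], 104.5], [[-0.335, -0.0005, 0.181], 104.5], [[-0.335, -0.0005, 0.181], 104.5]]}}

```text
time_s: 28.88
tcp_pos: [0.4458, -0.1649, 0.0717]
eef_rot: [-90.0, 0.0, -2.2]
contact_force: [0.2, -2.2, 3.6]
gripper_width: 0.0321
```

```bash
python3 - <<'E'
from h import *
p=hood(-.135,-.0425); go(p[0],p[1],.071,-2.25)
c=cam('top'); blocks(c); cv2.imwrite('pics/b1.png',c['pixels'])
E
```

```text
at [ 0.4458 -0.1649  0.0717] yaw -2.2 t 28.875 -> shift [0.0812 0.0007 0.0009] turn 0.0
px [226. 308.] c 460.3 314.1 wh 140 31 ang 83.8
px [441. 275.] c 560.5 -250.9 wh 83 34 ang -0.9
px [500. 249.] c 636.8 -407.1 wh 68 64 ang -44.9
px [247. 238.] c 648.3 268.9 wh 140 32 ang -83.5
px [559. 240.] c 672.1 -559.4 wh 289 161 ang 21.6
px [390. 171.] c 852.5 -108.9 wh 191 121 ang -86.1
px [435. 163.] c 874.0 -232.5 wh 173 61 ang 70.2
```

View pics/b1.png

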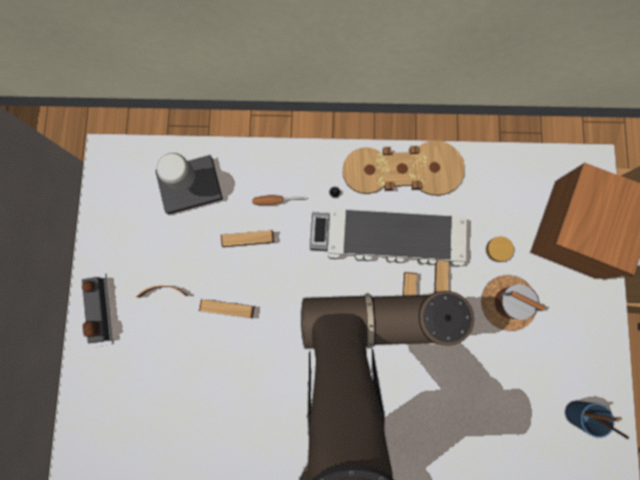

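Block C's front (px 411,275) is lined up with lane 3.

Call:
{"method": "apply_moves", "body": {"rows": [[[0.008, 0, 0.0008], 0], [[0.018, 0, 0.0008], 0], [[0.028, 0, 0.0008], 0], [[0.038, 0, 0.0008], 0], [[0.048, 0, 0.0008], 0], [[0.058, 0, 0.0008], 0], [[0.068, 0, 0.0008], 0], [[0.076, 0, 0.0008], 0], [[0.08, 0, 0.0008], 0], [[0.08, 0, 0.0008], 0]], "grip_force": 10}}

```text
time_s: 30.18
tcp_pos: [0.5247, -0.1663, 0.0713]
eef_rot: [-90.0, 0.2, -2.2]
contact_force: [-4.5, -0.4, 6.0]
gripper_width: 0.032
```

Call:
{"method": "apply_moves", "body": {"rows": [[[0.003, 0, 0], 0], [[0.006, 0, 0], 0], [[0.009, 0, 0], 0], [[0.012, 0, 0], 0]]}}

```text
time_s: 30.68
tcp_pos: [0.539, -0.167, 0.0714]
eef_rot: [-90.0, -0.0, -2.3]
contact_force: [0.6, 0.0, -0.4]
gripper_width: 0.0317
```

Call:
{"method": "apply_moves", "body": {"rows": [[[0.003, 0, 0], 0], [[0.006, 0, 0], 0], [[0.009, 0, 0], 0], [[0.012, 0, 0], 0]]}}

```text
time_s: 31.18
tcp_pos: [0.5508, -0.1678, 0.0716]
eef_rot: [-90.0, -0.0, -2.3]
contact_force: [-0.2, 0.5, -0.7]
gripper_width: 0.0316
```

Call:
{"method": "apply_moves", "body": {"rows": [[[0.003, 0, 0], 0], [[0.006, 0, 0], 0], [[0.009, 0, 0], 0], [[0.012, 0, 0], 0]]}}

```text
time_s: 31.68
tcp_pos: [0.5628, -0.1683, 0.0717]
eef_rot: [-90.0, 0.0, -2.3]
contact_force: [1.1, -0.7, -0.3]
gripper_width: 0.0322
```

Call:
{"method": "apply_moves", "body": {"rows": [[[0.003, 0, 0], 0], [[0.006, 0, 0], 0], [[0.009, 0, 0], 0], [[0.009, 0, 0], 0]]}}

```text
time_s: 32.17
tcp_pos: [0.5679, -0.1686, 0.071]
eef_rot: [-90.0, 0.4, -2.4]
contact_force: [-11.1, 3.0, 6.7]
gripper_width: 0.032
```

Call:
{"method": "apply_moves", "body": {"rows": [[[-0.002, 0, 0], 0], [[-0.002, 0, 0], 0], [[-0.002, 0, 0], 0], [[-0.002, 0, 0], 0]], "gripper": 0.55}}

```text
time_s: 32.67
tcp_pos: [0.5698, -0.1685, 0.0717]
eef_rot: [-90.0, -0.0, -2.3]
contact_force: [-0.1, -0.5, -0.2]
gripper_width: 0.0482
```

Call:
{"method": "apply_moves", "body": {"rows": [[[-0.002, -0.02, 0], 0], [[-0.002, -0.05, 0], 0], [[-0.01, -0.06, 0], 0], [[-0.04, -0.06, 0], 0], [[-0.05, -0.06, 0], 0], [[-0.05, -0.06, 0], 0]]}}

```text
time_s: 33.42
tcp_pos: [0.5191, -0.1665, 0.1316]
eef_rot: [-90.0, 0.0, -2.3]
contact_force: [0.2, 0.2, 0.1]
gripper_width: 0.0483
```

Call:
{"method": "apply_moves", "body": {"rows": [[[0, 0, 0], 0], [[0, 0.02, 0], 0], [[0, 0.045, 0], 0], [[0, 0.055, 0], 0], [[0, 0.055, 0], 0], [[0, 0.055, 0], 0]], "gripper": 0}}

```text
time_s: 34.17
tcp_pos: [0.5203, -0.1666, 0.0773]
eef_rot: [-90.0, -0.1, -2.3]
contact_force: [-0.4, 0.7, -0.6]
gripper_width: 0.0009
```

```bash
python3 - <<'E'
from h import *
p=tohood(*get_state()['tcp_pos'][:2]); print(p,get_state()['tcp_pos'])
E
```

```text
[-0.14168309 -0.04216003] [ 0.52027094 -0.16656507  0.07730589]
```

Call:
{"method": "apply_moves", "body": {"rows": [[[0.004, 0, 0], 0], [[0.008, 0, 0], 0], [[0.012, 0, 0], 0], [[0.015, 0, 0], 0], [[0.018, 0, 0], 0], [[0.021, 0, 0], 0], [[0.021, 0, 0], 0]]}}

```text
time_s: 35.05
tcp_pos: [0.5397, -0.1674, 0.0763]
eef_rot: [-90.0, 0.1, -2.3]
contact_force: [-4.7, 0.5, 2.0]
gripper_width: 0.0004
```

Call:
{"method": "apply_moves", "body": {"rows": [[[0.002, 0, 0], 0], [[0.004, 0, 0], 0], [[0.006, 0, 0], 0], [[0.006, 0, 0], 0]]}}

```text
time_s: 35.55
tcp_pos: [0.5403, -0.1677, 0.0757]
eef_rot: [-90.0, 0.7, -2.4]
contact_force: [-19.6, 4.4, 15.4]
gripper_width: 0.0002
```

Call:
{"method": "apply_moves", "body": {"rows": [[[-0.01, 0, 0], 0], [[-0.03, 0, 0], 0], [[-0.03, -0.03, 0], 0], [[-0.03, -0.08, 0], 0], [[-0.03, -0.08, 0], 0]]}}

```text
time_s: 36.17
tcp_pos: [0.5196, -0.1665, 0.1609]
eef_rot: [-90.0, -0.5, -2.3]
contact_force: [-0.3, 0.4, -0.8]
gripper_width: 0.0004
```

```bash
python3 - <<'E'
from h import *
c=cam('top'); blocks(c)
go(.6548,.2145,.15,96.5)
E
```

```text
px [226. 308.] c 460.3 314.1 wh 140 31 ang 83.8
px [500. 248.] c 636.8 -407.1 wh 68 64 ang -44.9
px [247. 238.] c 648.2 269.0 wh 139 32 ang -83.4
px [559. 240.] c 671.6 -558.2 wh 289 158 ang 21.6
px [389. 170.] c 853.5 -115.2 wh 260 130 ang 89.2
at [ 0.5183 -0.1663  0.1587] yaw -2.3 t 36.225 -> shift [0.1212 0.0096 0.386 ] turn -98.8
```

Call:
{"method": "apply_moves", "body": {"rows": [[[0, 0, 0.02], -5], [[0, 0, 0.06], -14], [[0, 0, 0.1], -23], [[0, 0, 0.14], -32], [[0, 0, 0.18], -41], [[0, 0, 0.22], -50], [[0, 0, 0.26], -59], [[0.02, 0, 0.3], -68], [[0.05, 0, 0.34], -77], [[0.08, 0, 0.37], -86], [[0.1, 0, 0.386], -95], [[0.12, 0, 0.386], -98.8], [[0.121, 0.01, 0.386], -98.8], [[0.121, 0.01, 0.386], -98.8], [[0.121, 0.01, 0.386], -98.8]], "gripper": 0.65}}

```text
time_s: 38.1
tcp_pos: [0.6524, 0.2142, 0.1463]
eef_rot: [-90.0, 0.0, 96.4]
contact_force: [0.6, -0.9, 0.5]
gripper_width: 0.057
```

```bash
python3 - <<'E'
from h import *
go(.6548,.2145,.0715,96.5)
E
```

```text
at [0.6524 0.2142 0.1463] yaw 96.4 t 38.1 -> shift [ 0.0001  0.0748 -0.0025] turn -0.1
```

Call:
{"method": "apply_moves", "body": {"rows": [[[0, 0.03, -0.001], 0], [[0, 0.055, -0.002], 0], [[0, 0.068, -0.002], 0], [[0, 0.075, -0.002], 0], [[0, 0.075, -0.002], 0]]}}

```text
time_s: 38.72
tcp_pos: [0.6551, 0.2147, 0.0719]
eef_rot: [-90.0, 0.0, 96.5]
contact_force: [-0.4, -0.1, 0.5]
gripper_width: 0.0571
```

Call:
{"method": "apply_moves", "body": {"rows": [[[0, 0, 0], 0], [[0, 0, 0], 0], [[0, 0, 0], 0], [[0, 0, 0], 0], [[0, 0, 0], 0], [[0, 0, 0], 0]], "gripper": 0, "grip_force": 20}}

```text
time_s: 39.48
tcp_pos: [0.6554, 0.2148, 0.0722]
eef_rot: [-90.1, -0.0, 96.5]
contact_force: [-0.7, -0.0, 5.5]
gripper_width: 0.0323
```

```bash
python3 - <<'E'
from h import *
go(.56,.2,.0715,96.5)
go(.53,.10,.0715,96.5)
p=hood(-.215,.0425); go(p[0],p[1],.0715,-2.25)
E
```

```text
at [0.6554 0.2148 0.0722] yaw 96.5 t 39.475 -> shift [-0.0039  0.0007  0.0965] turn 0.0
at [0.6554 0.2148 0.0722] yaw 96.5 t 39.475 -> shift [-0.0998  0.0006  0.1376] turn 0.0
at [0.6554 0.2148 0.0722] yaw 96.5 t 39.475 -> shift [-0.2688  0.0004  0.2371] turn 98.8
```

Call:
{"method": "apply_moves", "body": {"rows": [[[0, 0, 0.015], 0], [[-0.002, 0, 0.04], 0], [[-0.003, 0, 0.07], 0], [[-0.004, 0, 0.096], 0], [[-0.03, 0, 0.105], 0], [[-0.06, 0, 0.12], 0], [[-0.1, 0, 0.138], 0], [[-0.115, 0, 0.155], 9], [[-0.13, 0, 0.175], 18], [[-0.145, 0, 0.2], 27], [[-0.16, 0, 0.22], 36], [[-0.175, 0, 0.235], 45], [[-0.195, 0, 0.237], 55], [[-0.215, 0, 0.237], 65], [[-0.235, 0, 0.237], 75], [[-0.255, 0, 0.237], 85], [[-0.269, 0, 0.237], 95], [[-0.269, 0, 0.237], 98.8], [[-0.269, 0, 0.237], 98.8], [[-0.269, 0, 0.237], 98.8]]}}

```text
time_s: 41.98
tcp_pos: [0.45, -0.0801, 0.0721]
eef_rot: [-90.0, -0.1, -2.3]
contact_force: [2.5, -2.4, 7.8]
gripper_width: 0.0319
```

```bash
python3 - <<'E'
from h import *
p=hood(-.135,.0425); go(p[0],p[1],.0715,-2.25)
c=cam('top'); blocks(c); cv2.imwrite('pics/d1.png',c['pixels'][150:400,150:600])
E
```

```text
at [ 0.45   -0.0801  0.0721] yaw -2.3 t 41.975 -> shift [0.0803 0.0007 0.0011] turn -0.1
px [226. 308.] c 460.3 314.1 wh 140 31 ang 83.8
px [442. 276.] c 559.3 -250.6 wh 86 34 ang -3.7
px [500. 248.] c 636.8 -407.1 wh 68 64 ang -44.9
px [560. 240.] c 670.2 -562.0 wh 290 160 ang 23.0
px [441. 174.] c 833.9 -247.7 wh 160 93 ang -61.5
px [395. 166.] c 864.6 -124.4 wh 114 110 ang -57.2
```

View pics/d1.png

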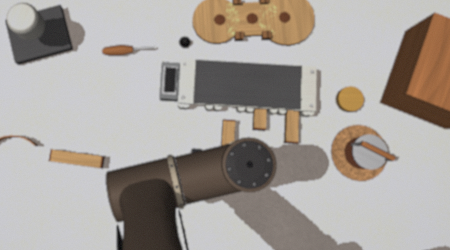

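Block D is lined up with lane 2 (crop px 230,130).

Call:
{"method": "apply_moves", "body": {"rows": [[[0.008, -0.0005, 0.001], 0], [[0.018, -0.0005, 0.001], 0], [[0.028, -0.0005, 0.001], 0], [[0.038, -0.0005, 0.001], 0], [[0.048, -0.0005, 0.001], 0], [[0.058, -0.0005, 0.001], 0], [[0.068, -0.0005, 0.001], 0], [[0.076, -0.0005, 0.001], 0], [[0.08, -0.0005, 0.001], 0], [[0.08, -0.0005, 0.001], 0]], "grip_force": 10}}

```text
time_s: 43.28
tcp_pos: [0.5269, -0.0827, 0.0715]
eef_rot: [-90.1, 0.3, -2.4]
contact_force: [-4.8, -0.9, 7.5]
gripper_width: 0.0321
```

Call:
{"method": "apply_moves", "body": {"rows": [[[0.003, 0, 0], 0], [[0.006, 0, 0], 0], [[0.009, 0, 0], 0], [[0.012, 0, 0], 0]]}}

```text
time_s: 43.78
tcp_pos: [0.5419, -0.0823, 0.0719]
eef_rot: [-90.0, 0.0, -2.3]
contact_force: [-0.1, 0.6, -0.7]
gripper_width: 0.032
```

Call:
{"method": "apply_moves", "body": {"rows": [[[0.003, 0, 0], 0], [[0.006, 0, 0], 0], [[0.009, 0, 0], 0], [[0.012, 0, 0], 0]]}}

```text
time_s: 44.28
tcp_pos: [0.5497, -0.0828, 0.0712]
eef_rot: [-90.0, 0.5, -2.4]
contact_force: [-14.7, 5.6, 7.0]
gripper_width: 0.032
```

Call:
{"method": "apply_moves", "body": {"rows": [[[-0.002, 0, 0], 0], [[-0.002, 0, 0], 0], [[-0.002, 0, 0], 0], [[-0.002, 0, 0], 0]], "gripper": 0.55}}

```text
time_s: 44.78
tcp_pos: [0.5522, -0.0825, 0.0723]
eef_rot: [-90.0, -0.0, -2.3]
contact_force: [-0.5, -0.6, -0.3]
gripper_width: 0.0479
```

Call:
{"method": "apply_moves", "body": {"rows": [[[-0.002, -0.02, 0], 0], [[-0.002, -0.05, 0], 0], [[-0.01, -0.06, 0], 0], [[-0.04, -0.06, 0], 0], [[-0.055, -0.06, 0], 0], [[-0.055, -0.06, 0], 0]]}}

```text
time_s: 45.52
tcp_pos: [0.496, -0.0804, 0.1322]
eef_rot: [-90.0, 0.0, -2.3]
contact_force: [0.5, 0.2, -0.5]
gripper_width: 0.0482
```

Call:
{"method": "apply_moves", "body": {"rows": [[[0, 0, 0], 0], [[0, 0.02, 0], 0], [[0, 0.045, 0], 0], [[0, 0.055, 0], 0], [[0, 0.055, 0], 0], [[0, 0.055, 0], 0]], "gripper": 0}}

```text
time_s: 46.28
tcp_pos: [0.4976, -0.0803, 0.0777]
eef_rot: [-90.0, -0.0, -2.3]
contact_force: [0.9, -0.7, 0.7]
gripper_width: 0.0008
```

Call:
{"method": "apply_moves", "body": {"rows": [[[0.004, 0, 0], 0], [[0.008, 0, 0], 0], [[0.012, 0, 0], 0], [[0.015, 0, 0], 0], [[0.018, 0, 0], 0], [[0.021, 0, 0], 0], [[0.021, 0, 0], 0]]}}

```text
time_s: 47.15
tcp_pos: [0.5182, -0.0812, 0.0771]
eef_rot: [-90.0, 0.0, -2.3]
contact_force: [0.1, 0.0, 0.1]
gripper_width: 0.0007
```

Call:
{"method": "apply_moves", "body": {"rows": [[[0.002, 0, 0], 0], [[0.004, 0, 0], 0], [[0.006, 0, 0], 0], [[0.006, 0, 0], 0]]}}

```text
time_s: 47.65
tcp_pos: [0.5217, -0.0816, 0.0767]
eef_rot: [-90.0, 0.3, -2.3]
contact_force: [-7.2, 3.4, 5.3]
gripper_width: 0.0005
```

Call:
{"method": "apply_moves", "body": {"rows": [[[0.002, 0, 0], 0], [[0.004, 0, 0], 0], [[0.005, 0, 0], 0], [[0.005, 0, 0], 0]]}}

```text
time_s: 48.15
tcp_pos: [0.5222, -0.082, 0.076]
eef_rot: [-90.1, 0.7, -2.4]
contact_force: [-20.7, 8.5, 17.5]
gripper_width: 0.0002
```

Call:
{"method": "apply_moves", "body": {"rows": [[[-0.01, 0, 0], 0], [[-0.03, 0, 0], 0], [[-0.03, -0.03, 0], 0], [[-0.03, -0.08, 0], 0], [[-0.03, -0.08, 0], 0]]}}

```text
time_s: 48.78
tcp_pos: [0.5016, -0.0801, 0.1611]
eef_rot: [-89.9, -0.5, -2.3]
contact_force: [1.4, -0.3, -0.5]
gripper_width: 0.0004
```

```bash
python3 - <<'E'
from h import *
c=cam('top'); r=[b for b in blocks(c) if b[1]>150 and b[2]<150 and b[0]<700][0]
a=r[4]%180; g=np.array(r[:2])-55*np.array([np.cos(np.radians(a)),np.sin(np.radians(a))])
print(g,a); go(*g/1000,.15,a)
E
```

```text
px [225. 308.] c 460.6 316.1 wh 136 31 ang 83.9
px [442. 276.] c 559.3 -250.9 wh 85 34 ang -0.9
px [500. 248.] c 636.8 -407.1 wh 68 64 ang -44.9
px [559. 240.] c 669.7 -560.8 wh 290 162 ang 23.0
px [387. 172.] c 845.2 -112.5 wh 155 109 ang -38.8
px [445. 165.] c 862.5 -268.2 wh 136 95 ang 20.7
[454.73216649 261.43986052] 83.92369079589844
at [ 0.5003 -0.0802  0.1591] yaw -2.3 t 48.825 -> shift [-0.0593  0.0092  0.3395] turn -86.2
```

Call:
{"method": "apply_moves", "body": {"rows": [[[0, 0, 0.02], -4], [[-0.01, 0, 0.05], -12], [[-0.02, 0, 0.08], -20], [[-0.03, 0, 0.11], -28], [[-0.04, 0, 0.14], -36], [[-0.05, 0, 0.17], -44], [[-0.059, 0, 0.2], -52], [[-0.059, 0, 0.23], -60], [[-0.059, 0, 0.26], -68], [[-0.059, 0, 0.29], -76], [[-0.059, 0, 0.32], -84], [[-0.059, 0.009, 0.338], -86.2], [[-0.059, 0.009, 0.338], -86.2], [[-0.059, 0.009, 0.338], -86.2]], "gripper": 0.65}}

```text
time_s: 50.58
tcp_pos: [0.4532, 0.2588, 0.1474]
eef_rot: [-89.9, 0.1, 83.8]
contact_force: [0.3, -0.0, 0.0]
gripper_width: 0.0569
```

```bash
python3 - <<'E'
from h import *
go(.4544,.2594,.0715,83.9)
E
```

```text
at [0.4532 0.2588 0.1474] yaw 83.8 t 50.575 -> shift [ 0.0008  0.0759 -0.0012] turn -0.1
```

Call:
{"method": "apply_moves", "body": {"rows": [[[0, 0.03, -0.001], 0], [[0, 0.055, -0.001], 0], [[0, 0.068, -0.001], 0], [[0, 0.076, -0.001], 0], [[0, 0.076, -0.001], 0]]}}

```text
time_s: 51.2
tcp_pos: [0.4547, 0.2594, 0.0721]
eef_rot: [-90.0, 0.0, 83.9]
contact_force: [0.2, -0.4, 0.7]
gripper_width: 0.0571
```

Call:
{"method": "apply_moves", "body": {"rows": [[[0, 0, 0], 0], [[0, 0, 0], 0], [[0, 0, 0], 0], [[0, 0, 0], 0], [[0, 0, 0], 0], [[0, 0, 0], 0]], "gripper": 0, "grip_force": 20}}

```text
time_s: 51.95
tcp_pos: [0.4548, 0.2598, 0.0726]
eef_rot: [-90.0, -0.0, 83.9]
contact_force: [-0.3, 0.3, 5.8]
gripper_width: 0.0321
```

```bash
python3 - <<'E'
from h import *
p=hood(-.215,.1275); go(p[0],p[1],.0718,-2.25)
E
```

```text
at [0.4548 0.2598 0.0726] yaw 83.9 t 51.95 -> shift [-0.2526  0.0007 -0.0258] turn 86.2
```

Call:
{"method": "apply_moves", "body": {"rows": [[[-0.01, 0, -0.001], 2], [[-0.03, 0, -0.003], 8], [[-0.055, 0, -0.005], 16], [[-0.08, 0, -0.008], 24], [[-0.105, 0, -0.01], 32], [[-0.13, 0, -0.013], 40], [[-0.155, 0, -0.016], 48], [[-0.18, 0, -0.018], 56], [[-0.205, 0, -0.021], 64], [[-0.23, 0, -0.023], 72], [[-0.253, 0, -0.026], 80], [[-0.253, 0, -0.026], 86.2], [[-0.253, 0, -0.026], 86.2], [[-0.253, 0, -0.026], 86.2]]}}

```text
time_s: 53.7
tcp_pos: [0.4537, 0.0046, 0.0725]
eef_rot: [-90.0, -0.0, -2.4]
contact_force: [1.3, -2.7, 6.4]
gripper_width: 0.0314
```

```bash
python3 - <<'E'
from h import *
p=hood(-.135,.1275); go(p[0],p[1],.0715,-2.25)
c=cam('top'); cv2.imwrite('pics/e1.png',c['pixels'][150:400,150:600])
E
```

```text
at [0.4537 0.0046 0.0725] yaw -2.4 t 53.7 -> shift [0.0799 0.0011 0.0015] turn -0.1
```

View pics/e1.png

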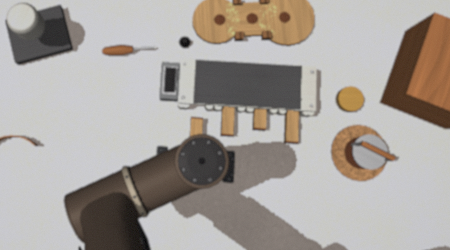

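The fourth block is lined up with lane 1 (crop px 196,125).

Call:
{"method": "apply_moves", "body": {"rows": [[[0.008, -0.0005, 0.0012], 0], [[0.018, -0.0005, 0.0012], 0], [[0.028, -0.0005, 0.0012], 0], [[0.038, -0.0005, 0.0012], 0], [[0.048, -0.0005, 0.0012], 0], [[0.058, -0.0005, 0.0012], 0], [[0.068, -0.0005, 0.0012], 0], [[0.076, -0.0005, 0.0012], 0], [[0.08, -0.0005, 0.0012], 0], [[0.08, -0.0005, 0.0012], 0]], "grip_force": 10}}

```text
time_s: 55.0
tcp_pos: [0.5336, 0.0032, 0.0726]
eef_rot: [-90.0, 0.0, -2.3]
contact_force: [-0.0, 1.0, -0.1]
gripper_width: 0.0319
```

Call:
{"method": "apply_moves", "body": {"rows": [[[0.003, 0, 0], 0], [[0.006, 0, 0], 0], [[0.009, 0, 0], 0], [[0.012, 0, 0], 0]]}}

```text
time_s: 55.5
tcp_pos: [0.5457, 0.0027, 0.0727]
eef_rot: [-90.0, -0.0, -2.3]
contact_force: [-0.8, -0.9, -0.2]
gripper_width: 0.0318
```

Call:
{"method": "apply_moves", "body": {"rows": [[[0.003, 0, 0], 0], [[0.006, 0, 0], 0], [[0.009, 0, 0], 0], [[0.012, 0, 0], 0]]}}

```text
time_s: 56.0
tcp_pos: [0.5519, 0.0014, 0.0708]
eef_rot: [-90.1, 0.6, -2.4]
contact_force: [-16.1, 5.7, 3.6]
gripper_width: 0.0319
```

Call:
{"method": "apply_moves", "body": {"rows": [[[-0.002, 0, 0], 0], [[-0.002, 0, 0], 0], [[-0.002, 0, 0], 0], [[-0.002, 0, 0], 0]], "gripper": 0.55}}

```text
time_s: 56.5
tcp_pos: [0.5559, 0.0024, 0.0728]
eef_rot: [-90.0, -0.0, -2.3]
contact_force: [-0.0, 0.6, -0.6]
gripper_width: 0.0488
```

Call:
{"method": "apply_moves", "body": {"rows": [[[-0.002, -0.02, 0], 0], [[-0.002, -0.05, 0], 0], [[-0.01, -0.06, 0], 0], [[-0.04, -0.06, 0], 0], [[-0.055, -0.06, 0], 0], [[-0.055, -0.06, 0], 0]]}}

```text
time_s: 57.25
tcp_pos: [0.4996, 0.0045, 0.1327]
eef_rot: [-90.0, 0.0, -2.3]
contact_force: [0.5, 0.7, 0.0]
gripper_width: 0.0481
```

Call:
{"method": "apply_moves", "body": {"rows": [[[0, 0, 0], 0], [[0, 0.02, 0], 0], [[0, 0.045, 0], 0], [[0, 0.055, 0], 0], [[0, 0.055, 0], 0], [[0, 0.055, 0], 0]], "gripper": 0}}

```text
time_s: 58.0
tcp_pos: [0.5012, 0.0047, 0.0782]
eef_rot: [-90.0, -0.0, -2.3]
contact_force: [0.6, -0.6, -0.2]
gripper_width: 0.0005
```

Call:
{"method": "apply_moves", "body": {"rows": [[[0.004, 0, 0], 0], [[0.008, 0, 0], 0], [[0.012, 0, 0], 0], [[0.015, 0, 0], 0], [[0.018, 0, 0], 0], [[0.021, 0, 0], 0], [[0.021, 0, 0], 0]]}}

```text
time_s: 58.88
tcp_pos: [0.5202, 0.0034, 0.0772]
eef_rot: [-90.0, 0.2, -2.3]
contact_force: [-5.9, 1.4, 2.0]
gripper_width: 0.0005
```

Call:
{"method": "apply_moves", "body": {"rows": [[[0.002, 0, 0], 0], [[0.004, 0, 0], 0], [[0.006, 0, 0], 0], [[0.006, 0, 0], 0]]}}

```text
time_s: 59.38
tcp_pos: [0.5209, 0.0027, 0.0765]
eef_rot: [-90.1, 0.7, -2.4]
contact_force: [-23.7, 9.5, 17.5]
gripper_width: 0.0008
```

Call:
{"method": "apply_moves", "body": {"rows": [[[-0.01, 0, 0], 0], [[-0.03, 0, 0], 0], [[-0.03, -0.03, 0], 0], [[-0.03, -0.08, 0], 0], [[-0.03, -0.08, 0.05], 0], [[-0.03, -0.08, 0.1], 0], [[-0.03, -0.08, 0.15], 0], [[-0.03, -0.08, 0.15], 0]]}}

```text
time_s: 60.38
tcp_pos: [0.5042, 0.1576, 0.1578]
eef_rot: [-90.0, -0.1, -2.1]
contact_force: [-0.7, 0.6, -0.6]
gripper_width: 0.0007
```

```bash
cat > chk.py <<'E'
from h import *
import sys
c=cam('top'); s=cam('side')
cv2.imwrite(f'pics/chk{sys.argv[1]}.png',c['pixels'][150:400,150:600]); cv2.imwrite(f'pics/chks{sys.argv[1]}.png',cv2.resize(s['pixels'][180:350,230:430],None,fx=3,fy=3))
# rear ends at z=.03 in the top view, hood frame
m=wood(c); W=cloud(c)
m=((m>0)&(W[...,2]>.015)&(W[...,2]<.045)).astype(np.uint8)
v,u=np.nonzero(m); P=np.array([tohood(*ray(c,a,b,.03)[:2]) for a,b in zip(u,v)])*1000
for L in(127.5,42.5,-42.5,-127.5):
    q=P[(abs(P[:,1]-L)<25)&(P[:,0]<-60)&(P[:,0]>-200)]
    if len(q): print(L,len(q),'rear x',q[:,0].min().round(1),'y mid',((np.percentile(q[:,1],3)+np.percentile(q[:,1],97))/2).round(1))
E
python3 chk.py 1; python3 - <<'E'
from h import *
print(hood(0,.205)); p=hood(.026,.205); go(*p,.15,-2.25)
E
```

```text
127.5 343 rear x -139.4 y mid 128.1
42.5 338 rear x -134.7 y mid 44.8
-42.5 243 rear x -113.1 y mid -39.8
-127.5 400 rear x -142.1 y mid -124.4
[0.67154826 0.07484195]
at [0.5034 0.1549 0.1575] yaw -2.2 t 60.475 -> shift [ 0.1971  0.0074 -0.0735] turn 0.0
```

View pics/chk1.png

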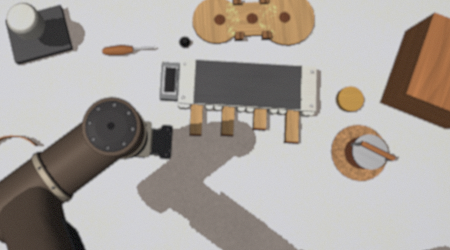

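View pics/chks1.png

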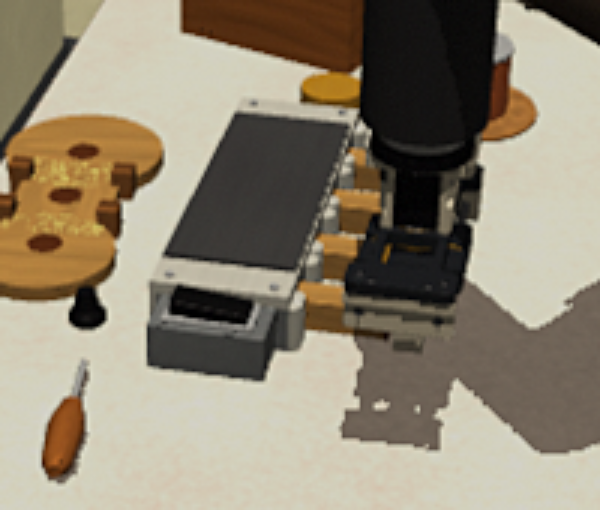

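All four blocks are in their lanes, and the rear ends seen at hood x -139, -135, -113 and -142 mm agree with the push contacts. Next is the rocker.

Call:
{"method": "apply_moves", "body": {"rows": [[[0.03, 0, -0.01], 0], [[0.08, 0, -0.03], 0], [[0.13, 0, -0.05], 0], [[0.17, 0, -0.065], 0], [[0.197, 0, -0.0735], 0], [[0.197, 0, -0.0735], 0], [[0.197, 0.005, -0.0735], 0], [[0.197, 0.005, -0.0735], 0]]}}

```text
time_s: 61.48
tcp_pos: [0.6964, 0.0731, 0.1522]
eef_rot: [-90.0, 0.1, -2.3]
contact_force: [-0.1, 0.0, 0.4]
gripper_width: 0.0005
```

```bash
python3 - <<'E'
from h import *
p=hood(.026,.205); go(*p,.1355,-2.25)
E
```

```text
at [0.6964 0.0731 0.1522] yaw -2.3 t 61.475 -> shift [0.0011 0.0167 0.0008] turn -0.1
```

Call:
{"method": "apply_moves", "body": {"rows": [[[0.001, 0.008, 0], 0], [[0.001, 0.014, 0], 0], [[0.001, 0.018, 0], 0], [[0.001, 0.02, 0], 0], [[0.001, 0.022, 0], 0], [[0.001, 0.024, 0], 0], [[0.001, 0.024, 0], 0]]}}

```text
time_s: 62.35
tcp_pos: [0.6985, 0.0731, 0.1286]
eef_rot: [-90.0, 0.0, -2.3]
contact_force: [0.6, -0.4, -0.3]
gripper_width: 0.0001
```

Call:
{"method": "apply_moves", "body": {"rows": [[[0, 0.001, 0], 0], [[0, 0.002, 0], 0], [[0, 0.003, 0], 0], [[0, 0.004, 0], 0], [[0, 0.004, 0], 0]]}}

```text
time_s: 62.98
tcp_pos: [0.6989, 0.0733, 0.1249]
eef_rot: [-90.0, -0.1, -2.3]
contact_force: [1.4, 0.5, 3.1]
gripper_width: 0.0004
```

Call:
{"method": "apply_moves", "body": {"rows": [[[0, 0.001, 0], 0], [[0, 0.002, 0], 0], [[0, 0.003, 0], 0], [[0, 0.003, 0], 0]]}}

```text
time_s: 63.48
tcp_pos: [0.6997, 0.0733, 0.1225]
eef_rot: [-90.0, -0.2, -2.3]
contact_force: [5.3, -1.4, 5.0]
gripper_width: 0.0006
```

Call:
{"method": "apply_moves", "body": {"rows": [[[-0.001, 0.001, 0], 0], [[-0.001, 0.002, 0], 0], [[-0.001, 0.003, 0], 0], [[-0.001, 0.003, 0], 0], [[-0.001, 0.003, 0], 0]]}}

```text
time_s: 64.1
tcp_pos: [0.6997, 0.0734, 0.1217]
eef_rot: [-90.0, -0.3, -2.2]
contact_force: [3.7, -2.1, 15.3]
gripper_width: -0.0001
```

Call:
{"method": "apply_moves", "body": {"rows": [[[0, -0.02, 0], 0], [[0, -0.06, 0], 0], [[0, -0.12, 0], 0], [[-0.04, -0.18, 0], 0], [[-0.1, -0.2, 0.02], 0], [[-0.16, -0.2, 0.06], 0], [[-0.2, -0.2, 0.12], 0], [[-0.22, -0.2, 0.18], 0], [[-0.22, -0.2, 0.24], 0], [[-0.22, -0.2, 0.3], 0], [[-0.22, -0.2, 0.35], 0], [[-0.22, -0.2, 0.35], 0], [[-0.22, -0.2, 0.35], 0]]}}

```text
time_s: 65.72
tcp_pos: [0.4908, 0.4316, 0.3169]
eef_rot: [-90.2, 0.1, -2.3]
contact_force: [-0.6, -0.2, 0.5]
gripper_width: 0.0006
```

```bash
python3 chk.py 2; python3 - <<'E'
from h import *
c=cam('top'); W=cloud(c); cv2.imwrite('pics/top_end.png',c['pixels'])
# rocker surface profile along hood x
for hx in(-.028,-.018,.0,.018,.028):
    p=hood(hx,.205); u,v=proj(c,[*p,.06]).round().astype(int); print(hx,np.nanmedian(W[v-1:v+2,u-1:u+2,2]).round(4))
q=W[230:380,430:600].reshape(-1,3); h=q[(q[:,2]>.115)&(q[:,2]<.14)&(q[:,1]>-.52)&(q[:,1]<-.37)&(q[:,0]<.56)]; print('handle',len(h),h.mean(0))
s=cam('side'); Ws=cloud(s)
for hx in(-.028,.028):
    p=hood(hx,.205); u,v=proj(s,[*p,.06]).round().astype(int); print('side',hx,np.nanmedian(Ws[v-1:v+2,u-1:u+2,2]).round(4))
E
```

```text
127.5 340 rear x -137.9 y mid 128.1
42.5 332 rear x -134.0 y mid 44.8
-42.5 240 rear x -112.9 y mid -39.8
-127.5 397 rear x -142.1 y mid -124.4
-0.028 0.0561
-0.018 0.0622
0.0 0.0602
0.018 0.056
0.028 0.054
handle 217 [ 0.49672965 -0.43317436  0.12838937]
side -0.028 0.0617
side 0.028 0.0542
```

View pics/chks2.png

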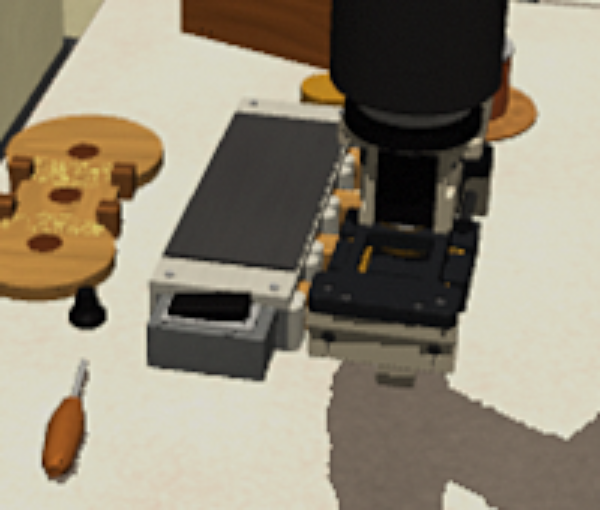

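View pics/top_end.png

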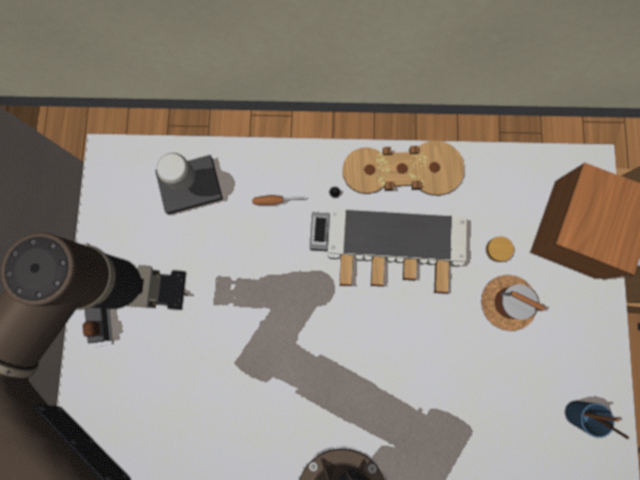

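```bash
python3 -c "
from plant import *
print(get_state()['qd'],get_state()['contact_force'])
print(close_job())"
```

```text
[-0.15210559 -0.24095252  0.35736631  0.05949045  0.06761746 -0.06573222] [ 0.05649755 -0.36616822  0.24136837]
the job is handed in; nothing more can be done
None
```

I finished the job and handed it in at about 66 s; no verdict was reported.

**What I did:** I lifted the pot by its handle and stood it on the mat. I slid all four blocks into lanes 4, 3, 2 and 1, in that order, and pushed each one against its stop with 20–28 N on the closed fingers. Then I pressed the far end of the rocker down to a hard stop, at about 15 N. One block had been knocked about 25 mm on the bench partway through. I re-measured it before picking it up.

**Last checks, with the arm clear:**
- **Pot:** its handle is within about 2 mm of the mat's centre.
- **Blocks:** their rear ends, at hood x of about -138, -134, -113 and -142 mm in lanes 1 to 4, match the push contacts to within about 1 mm.
- **Rocker:** its far end is down, with a measured slope of about 0.18 rad. I had no depth reading from before pressing, so "fully on" rests on the hard stop and that slope.
- **Bystanders:** the awl, button and tin lie where they did at the start. The gripper hid the rib in the last picture, but the arm never came near it.

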